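Slide the tall oil bottle into the empty bay of the bottle stand

TASK

Push the tall narrow oil bottle across the table with the fingertips, low on its body so that it slides upright without tipping, into the empty bay of the wooden bottle stand (the bay with the paper coaster) until it stands back against the bay's rear rail. Do not lift or tip it, and leave the jars in the other bays, the short bottle and everything else on the table where they are. Finish with the robot's hand clear of everything.

Things in the scene. Friction and masses are not known exactly. Their poses are not given: they have to be found in the camera images.
- tall_bottle: Tall narrow long-necked amber-glass bottle, black cap, upright on the table, 225 mm tall, 0.3 to 0.6 kg. Its round foot is 48 mm in diameter and straight-sided up to 62 mm; it narrows to 28 mm at 88 mm up and 20 mm at the neck. Pushed more than about 25 mm above the table it may tip. It is taller than the fingers are long: lean the tool back to keep the gripper's body off its neck. Origin: centre of its underside.
- stand: Fixed stand of light wood, 226 mm along y, 50 mm along x, walls 35 mm high, no floor. Three bays, 62 mm clear, centred at y = -72, 0, 72 mm, open to -x (towards the robot). 10 mm side walls run from x = -15 mm to the rear rail, its inner face at x = 25 mm; a tall bottle against it has its centre at x = 1 mm, its near part outside the bay. Origin: on the table, middle bay's centre.
- coaster: Paper coaster, a pale disc 54 mm in diameter and under 1 mm thick (it is no obstacle), lying in the empty bay, which may be any of the three. Origin: its centre, on the bay's centre line at the stand's x = 0; its x axis is parallel to the stand's x. The bottle ends standing on it.
- short_bottle: Bystander: short amber glass bottle, 48 mm in diameter, 85 mm tall, on the open table at about the tall bottle's distance from the robot, at least 160 mm to one side of it. Origin: centre of its underside.
- jar_a: Bystander: glass jar with a steel lid, 48 mm in diameter, 85 mm tall, standing in a bay of the stand. Origin: centre of its underside.
- jar_b: Bystander: glass jar with a black lid, 48 mm in diameter, 70 mm tall, standing in a bay of the stand. Origin: centre of its underside.
- mug: Bystander: white mug, 76 mm in diameter, 90 mm tall, on the left of the table. Origin: centre of its underside.
- tape: Bystander: roll of tape lying flat on the right of the table, 96 mm in diameter, 24 mm high. Origin: centre of its underside.
- brush: Bystander: paint brush about 190 mm long lying on the right of the table. Origin: on its underside, near its middle; x along the brush.
- pot: Bystander: white ceramic pot, 56 mm in diameter, 32 mm high, on the left of the table. Origin: centre of its underside.

How it is judged:
By the outcome, as a careful person would: the job done as asked, in the order asked, and still so for the second after the job is handed in, with the robot touching nothing.
It also fails if it takes over 53 s, if anything falls off the work surface, if the arm or the gripper's body presses on something with over 40 N, if the wrist force passes 120 N, or if a joint passes its speed limit or range.

ROBOT

A 6-joint arm with a two-finger parallel gripper is mounted at the origin on the work surface. World frame = base frame: x ahead of the robot, y to its left, z up, the work surface at z = 0. Lengths are in m, angles in rad, forces in N, time in s.
With the tool pointing down it reaches from about 0.275 to 0.725 m from the base axis. Payload 5.6 kg.
Tool frame: the origin (TCP) lies on the centre line of the jaws, within the pads' length; the fingertips stand 17 mm ahead of it and the grasp point (between the pads) lies 2 mm behind it; z points along the fingers, y is the line along which they close (so a half turn about z gives the same grasp; the last joint's range is limited). The gripper opens to 85 mm and grips with 20 to 120 N. Pads are 22 mm wide; open, the fingers measure 114 mm over their backs; the gripper's body (76 mm by 85 mm) begins 54 mm behind the grasp point. The pads swing forward as they close: fully open they stand 13 mm farther back than shut.
Start: joints at [-0.936, 0.255, 0.108, 0, -1.424, -0.285], TCP at [0.189, -0.517, 0.248] pointing down, gripper open.
Joint ranges: [-2.95, 2.95], [-1.21, 1.97], [-1.09, 1.5], [-2.87, 1.71], [-2.94, -0.07], [-3.05, 3.05]. Speed limits (rad/s): [2.57, 2.57, 3.14, 3.14, 3.14, 3.14].

INTERFACE

Orientations are given as a unit quaternion [w, x, y, z].
In Python, from cell import env gives the robot as it stands.
- The arm moves only by the tool move_arm, never from a script. Its argument "increments" is a list of rows, each a list of 5 numbers: the shift along the tool's x, y, z normalised to -1 to 1, where 1 is 0.25 m, then the turn about the tool's z normalised to -1 to 1, where 1 is pi/2 rad, then the finger opening in mm, from 0 to 85.4. A call has 1 to 5 rows; each row is the pose to reach, as a shift and turn from the pose commanded when the call began, along the tool's axes at that moment; what a row does not reach only later rows make up. A row lasts 1/10 s, in which the tool goes at most 50 mm and 8.59 degrees, less where a joint would pass 70% of its speed; a pose out of reach is approached as far as the arm can. A call with a number of a shift or a turn outside -1 to 1 is refused whole. A call with a gripper value outside its range is refused whole. The fingers move at their own pace and stop on an object; "newtons" is the grip in N (left out, the last holds). Time passes only in rows, so rows that repeat a pose let the fingers close. It gives the time, the measured TCP pose, the force, the opening and the grip force at its end, in the units of the state.
- env.read_state(): the state, without advancing time (a new reading comes with each control period).
- env.grab_frame(name): name is "scene" or "top"; returns the picture (420x560x3 uint8, blue, green, red); there is no depth.
- env.calibration(name): a dict with "intrinsics" (3x3 intrinsics, pixels), "k1" (the pictures are not rectified: a ray, as slopes to the right and down, at radius r is drawn at 1 + k1 r^2 times it, then the intrinsics apply), "xyz" and "attitude" of the camera in the world. Camera axes: x right, y up, looking along -z (the intrinsics and any distortion apply to the point x, -y, -z); pixel columns grow to the right and rows downward; lengths in m; the calibration is good to about 2 mm. A picture is of the moment at which its call begins. calibration takes no time and is no camera call.
- env.finish_job(): hands the job in; it is judged then, once.
Trained networks look in the newest picture that a camera, given by its name, has taken for a name from the list of things; names that differ only in an ending like _2 or _b are one class to them, and where a whole thing is asked for, a point or a joint stands for the part that bears it (a point fixed in the world has none). Each returns a list of dicts, best first, with "p" (0 to 1); they miss things now and then, are a little off and sometimes report something else, mostly with a low value. They report only what shows in the picture. A call takes as long as a camera call.
- env.find_in(camera, query): "location" ([x, y, z] in m, in world coordinates, good to about 4 mm: the middle of the surface that is visible of it).
- env.outline_of(camera, query): "mask" (420x560 bool, what is visible of it).
- env.mark_of(camera, query): "location" ([x, y, z] in m, in world coordinates, good to about 4 mm: a listed point, or the origin of a listed thing).
The state is a dict: "time_s": time; "q": joint angles; "qvel": joint speeds; "effort": joint torques, N m; "position": TCP position; "orientation": TCP orientation; "force": force on the tool from outside, world axes, zero at the start; "moment": the same for the moment, N m; "gripper_width": finger opening in m; "finger_force": force on a finger pad.
Only numpy, scipy, OpenCV 4.12 (cv2) and the standard library are available. Lean on these libraries where they do the work, as an engineer would, in place of code of your own. Each camera call takes 0.05 s, during which the arm holds its last target. There are 200 camera calls.

## Working session

There is one attempt and no reset: what is moved stays moved. The work goes in short steps, Python scripts to look and compute and a tool call to move; the robot and the scene stay as the last step left them, time stands still between calls to the robot, and variables do not carry over. Pictures are saved under pics/ and viewed, at most 10 in all, crops included, and the job is handed in when it is done.

Besides the shell and the picture viewer there is one more tool, called after "Call:" as name(argument=value, ...) on one line, values as JSON. move_arm: Moves the arm, as the interface text tells. Its arguments: {"type":"object","properties":{"increments":{"type":"array","items":{"type":"array","items":{"type":"number"}}},"newtons":{"type":"number"}},"required":["increments"]}

```bash
mkdir -p pics; ls; python3 - <<'E'
from cell import env
import cv2
s=env.read_state();print(s)
for c in("scene","top"):
    cv2.imwrite(f"pics/{c}0.png",env.grab_frame(c)); k=env.calibration(c);print(c,k)
    for n in("tall_bottle","coaster","stand","short_bottle","jar_a","jar_b","mug","tape","brush","pot"):
        print(n,[(x["location"],round(x["p"],2)) for x in env.mark_of(c,n)[:2]])
E
```

```text
pics
{'time_s': 0.0, 'q': array([-9.36416513e-01,  2.55757677e-01,  1.06983682e-01, -4.91895923e-04,
       -1.42391984e+00, -2.84592122e-01]), 'qvel': array([1.74863176e-03, 2.96364429e-05, 4.42177135e-04, 8.51813614e-04,
       2.06206026e-03, 8.71210877e-04]), 'effort': array([ 1.64080120e-04, -3.86625659e+01,  2.37940210e+01,  5.36505103e+00,
       -6.13136304e-03,  9.55705275e-06]), 'position': array([ 0.18837306, -0.51622482,  0.24737928]), 'orientation': array([-2.02726021e-04, -1.73967848e-01,  9.84750846e-01,  9.58234517e-04]), 'force': array([-0.41418532,  0.11018022, -0.46460933]), 'moment': array([ 0.03683029, -0.00795797,  0.03086112]), 'finger_force': 0.0, 'gripper_width': 0.08532579774755132}
scene {'intrinsics': array([[385.23860984,   0.        , 286.56203644],
       [  0.        , 385.23860984, 210.82834901],
       [  0.        ,   0.        ,   1.        ]]), 'k1': -0.004421099072453084, 'xyz': array([1.01946871, 0.29335549, 0.62079725]), 'attitude': array([0.4430183 , 0.19157896, 0.3299392 , 0.81127826])}
tall_bottle [([0.4781, 0.0855, 0.0027], 0.67), ([0.511, 
[... 765 characters left out ...]
 0.00444793, 0.99562359]), 'attitude': array([-0.69761286, -0.06230558,  0.05344769,  0.71175674])}
tall_bottle [([0.4419, -0.3151, -0.0025], 0.64), ([0.4709, 0.0866, -0.0014], 0.58)]
coaster [([0.6656, 0.0231, -0.0008], 0.72)]
stand [([0.6665, 0.0199, 0.0007], 0.6)]
short_bottle [([0.5106, -0.1011, -0.0021], 0.7), ([0.6675, 0.0208, 0.0019], 0.45)]
jar_a [([0.6655, -0.05, -0.0018], 0.86), ([0.6586, 0.0919, -0.0031], 0.79)]
jar_b [([0.6655, -0.05, -0.0018], 0.86), ([0.6586, 0.0919, -0.0031], 0.79)]
mug [([0.4196, 0.3461, 0.0022], 0.78)]
tape [([0.6033, -0.3136, 0.0025], 0.67)]
brush [([0.4427, -0.3169, -0.0013], 0.74)]
pot [([0.5821, 0.2716, -0.0014], 0.58), ([0.4216, 0.3467, -0.0004], 0.22)]
```

View pics/scene0.png

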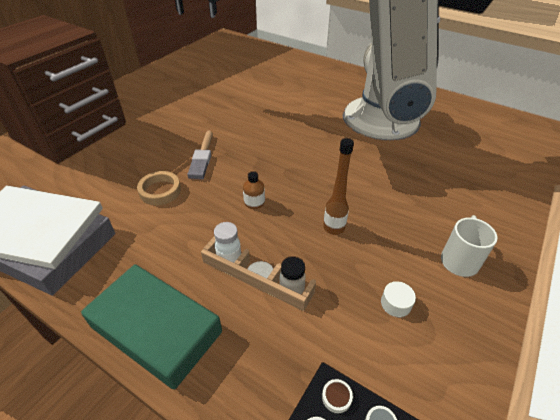

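View pics/top0.png

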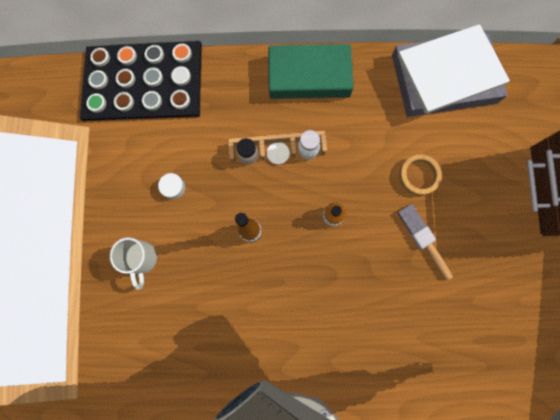

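The scene view shows the tall bottle at about (336,225) and the short one at (254,195). The stand is at (257,270), with jars in its outer bays and the coaster in the middle bay at (262,270). The top view agrees: bottle foot (249,230), coaster (278,153). I'll refine the stand yaw and bay centre next.

```bash
cat > h.py <<'E'
from cell import env
import numpy as np, cv2
from scipy.spatial.transform import Rotation as R
def rot(k): return R.from_quat(np.roll(k["attitude"],-1))
def plane(cam,px,z):
    k=env.calibration(cam)
    s=cv2.undistortPoints(np.array(px,float).reshape(-1,1,2),k["intrinsics"],np.array([k["k1"],0,0,0.]))[:,0]
    d=rot(k).apply(np.c_[s[:,0],-s[:,1],-np.ones(len(s))])
    return k["xyz"]+d*((z-k["xyz"][2])/d[:,2])[:,None]
def pix(cam,P):
    k=env.calibration(cam); p=rot(k).inv().apply(np.atleast_2d(P)-k["xyz"]); s=np.c_[p[:,0],-p[:,1]]/-p[:,2:]
    s=s*(1+k["k1"]*(s**2).sum(1))[:,None]; K=k["intrinsics"]; return s*K[0,0]+K[:2,2]
def stand_pts(x,y,th,z=.035):
    L=np.array([[35,113],[35,-113],[25,-113],[25,113],[-15,113],[-15,103],[-15,-113],[-15,-103],[-15,31],[-15,41],[-15,-31],[-15,-41]])/1000
    c,s=np.cos(th),np.sin(th); return np.c_[x+c*L[:,0]-s*L[:,1],y+s*L[:,0]+c*L[:,1],np.full(len(L),z)]
def circ(x,y,r,z): 
    t=np.linspace(0,2*np.pi,40);return np.c_[x+r*np.cos(t),y+r*np.sin(t),np.full(40,z)]
def overlay(cam,img,sets,box,f,name):
    x0,y0,x1,y1=box; o=cv2.resize(img[y0:y1,x0:x1],None,fx=f,fy=f,interpolation=cv2.INTER_CUBIC)
    for P in sets:
        for u in pix(cam,P): cv2.circle(o,tuple(int(v) for v in (u+.5-[x0,y0])*f),2,(0,255,0),-1)
    cv2.imwrite("pics/"+name,o)
E
python3 - <<'E'
from h import *
a=env.grab_frame("top")
for c in("top","scene"):
    if c=="scene": env.grab_frame(c)
    m=env.outline_of(c,"stand")
    if m:
        r=cv2.minAreaRect(np.argwhere(m[0]["mask"])[:,::-1].astype(np.float32)); b=cv2.boxPoints(r); print(c,m[0]["p"],b.round(1).tolist(),plane(c,b,.035).round(4).tolist())
    for i in range(2): print([ (n,env.mark_of(c,n)[0]["location"]) for n in("tall_bottle","coaster","stand")])
overlay("top",a,[stand_pts(.6665,.0205,.06),circ(.474,.086,.024,0)],(215,115,345,250),4.4,"top1.png")
E
```

```text
top 0.8 [[227.3000030517578, 138.3000030517578], [324.8999938964844, 128.8000030517578], [327.29998779296875, 153.8000030517578], [229.6999969482422, 163.1999969482422]] [[0.6906, 0.1377, 0.035], [0.7082, -0.0902, 0.035], [0.6477, -0.0934, 0.035], [0.6303, 0.1318, 0.035]]
[('tall_bottle', [0.4735, 0.0864, -0.0027]), ('coaster', [0.6649, 0.0248, 0.0007]), ('stand', [0.6632, 0.0232, 0.0019])]
[('tall_bottle', [0.4735, 0.0864, -0.0027]), ('coaster', [0.6649, 0.0248, 0.0007]), ('stand', [0.6632, 0.0232, 0.0019])]
scene 0.74 [[247.1999969482422, 269.6000061035156], [254.1999969482422, 255.60000610351562], [273.79998779296875, 265.3999938964844], [266.79998779296875, 279.3999938964844]] [[0.6915, 0.0124, 0.035], [0.6576, 0.0041, 0.035], [0.6565, 0.0484, 0.035], [0.6896, 0.0552, 0.035]]
[('tall_bottle', [0.4775, 0.0881, 0.0011]), ('coaster', [0.6666, 0.0209, 0.0008]), ('stand', [0.6674, 0.0189, 0.0016])]
[('tall_bottle', [0.4775, 0.0881, 0.0011]), ('coaster', [0.6666, 0.0209, 0.0008]), ('stand', [0.6674, 0.0189, 0.0016])]
```

View pics/top1.png

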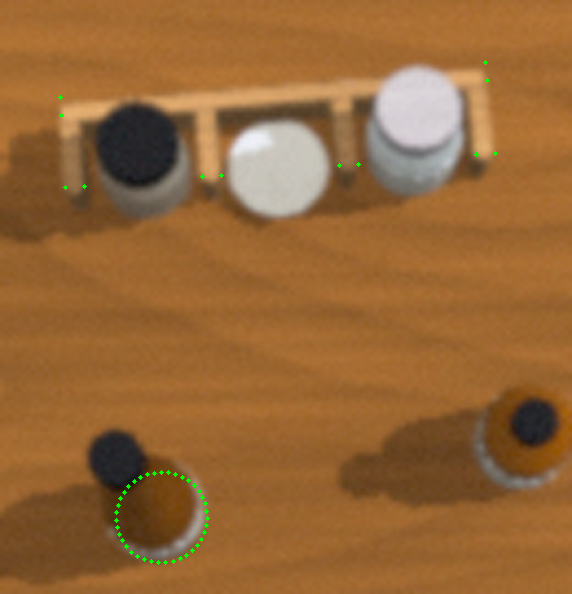

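Overlay check: the stand template lines up to within about 3 mm (rail at rows 65–125) and the foot circle fits the bottle at (163,515). I take the stand as (0.6645, 0.021), yaw 0.055, middle bay empty, and the bottle as (0.4745, 0.0865).

The moves can't tilt the tool. I'll therefore push with the back of an open finger, about 57 mm out from the TCP, which keeps the gripper's body off the neck. First I push sideways onto the bay's axis, then straight in.

```bash
cat >> h.py <<'E'
ST=(.6645,.021,.055)
def st2w(x,y): c,s=np.cos(ST[2]),np.sin(ST[2]); return np.array([ST[0]+c*x-s*y,ST[1]+s*x+c*y])
def w2st(p): c,s=np.cos(ST[2]),np.sin(ST[2]); d=np.array(p)[:2]-ST[:2]; return np.array([c*d[0]+s*d[1],-s*d[0]+c*d[1]])
def row(xyz,ydeg):
    s=env.read_state(); r=R.from_quat(np.roll(s["orientation"],-1)); y=r.apply([0,1,0]); a=np.degrees(np.arctan2(y[1],y[0]))
    d=r.inv().apply(np.array(xyz)-s["position"])/.25; t=((a-ydeg+180)%360-180)/90
    print("t",round(s["time_s"],2),"pos",s["position"].round(4),"ang",a.round(2),"q6",s["q"][5].round(2),"F",s["force"].round(1),"row",d.round(4),"turn",round(t,4))
E
python3 - <<'E'
from h import *
print(w2st((.4745,.0865)))
b=w2st((.4745,.0865)); p=st2w(b[0],b[1]+.108); print(p)
row((*p,.30),93.15)
E
```

```text
[-0.18611201  0.07584569]
[0.46856299 0.19433669]
t 1.9 pos [ 0.1885 -0.5167  0.2483] ang 110.04 q6 -0.28 F [ 0.7 -0.9 -0.8] row [-2.0271  2.2879 -0.2069] turn 0.1877
```

Call:
move_arm(increments=[[-0.1,0.11,-0.2,0,85],[-0.22,0.25,-0.21,0,85],[-0.35,0.39,-0.21,0,85],[-0.48,0.53,-0.21,0,85],[-0.6,0.67,-0.21,0,85]])

```text
time_s: 2.4
position: [0.2723, -0.3061, 0.301]
orientation: [0.0, -0.174, 0.985, -0.0]
force: [1.0, -0.5, -0.1]
gripper_width: 0.0849
finger_force: 0.0
```

Call:
move_arm(increments=[[-0.13,0.14,0,0,85],[-0.26,0.28,0,0,85],[-0.39,0.42,0,0,85],[-0.52,0.56,0,0,85],[-0.65,0.7,0,0,85]])

```text
time_s: 2.9
position: [0.3649, -0.0859, 0.3013]
orientation: [0.001, -0.174, 0.985, -0.0]
force: [1.9, -0.8, 0.8]
gripper_width: 0.0849
finger_force: 0.0
```

Call:
move_arm(increments=[[-0.13,0.14,0,0,85],[-0.26,0.28,0,0,85],[-0.39,0.42,0,0,85],[-0.52,0.56,0,0,85],[-0.65,0.7,0,0,85]])

```text
time_s: 3.4
position: [0.4577, 0.1343, 0.3011]
orientation: [0.0, -0.174, 0.985, 0.0]
force: [0.4, -1.1, 0.4]
gripper_width: 0.085
finger_force: 0.0
```

```bash
python3 - <<'E'
from h import *
row((.4686,.1943,.25),93.15)
E
```

```text
t 3.4 pos [0.4577 0.1343 0.3011] ang 110.08 q6 -1.84 F [ 0.4 -1.1  0.4] row [-0.123   0.2104  0.2044] turn 0.1881
```

Call:
move_arm(increments=[[-0.12,0.21,0,0.09,85],[-0.12,0.21,0,0.19,85],[-0.12,0.21,0.2,0.19,85],[-0.12,0.21,0.4,0.19,85],[-0.12,0.21,0.6,0.19,85]])

```text
time_s: 3.9
position: [0.4675, 0.1922, 0.1494]
orientation: [0.001, -0.026, 1.0, 0.001]
force: [0.3, 1.7, -0.2]
gripper_width: 0.0848
finger_force: 0.0
```

```bash
python3 - <<'E'
from h import *
env.grab_frame("top");a=env.grab_frame("scene");cv2.imwrite("pics/s1.png",a[80:340,150:500].repeat(2,0).repeat(2,1))
row((.4686,.1943,.025),93.15)
E
```

```text
t 4.0 pos [0.4629 0.1892 0.144 ] ang 92.89 q6 -2.22 F [-1.1 -0.2  0. ] row [-0.0303  0.0227  0.4754] turn -0.0029
```

View pics/s1.png

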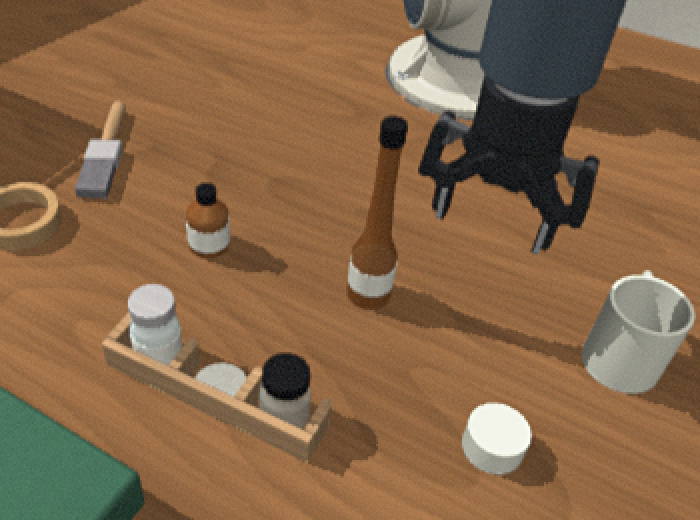

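The picture shows the gripper above and to the right of the bottle. Its finger linkage bulges outward at (595,165) above the thin pads, so the back of a finger would touch the bottle too high. I need a real lean. I'll see whether reaching beyond the arm's limit tilts the tool, done high up and clear of everything.

Call:
move_arm(increments=[[0,0,-0.2,0,85],[0,0,-0.4,0,85],[0,0,-0.6,0,85],[0,-0.1,-0.75,0.09,85],[0,-0.2,-0.8,0.165,85]])

```text
time_s: 4.5
position: [0.4717, 0.1415, 0.359]
orientation: [0.006, 0.106, 0.994, 0.003]
force: [0.6, 0.4, 0.1]
gripper_width: 0.085
finger_force: 0.0
```

```bash
python3 - <<'E'
from h import *
s=env.read_state(); print(s["q"].round(3))
a=np.radians(-12)
row((.6*np.cos(a),.6*np.sin(a),.34),78)
E
```

```text
[ 0.613  0.124  0.22   0.003 -1.655 -2.395]
t 4.5 pos [0.4717 0.1415 0.359 ] ang 77.84 q6 -2.4 F [0.6 0.4 0.1] row [-0.6741 -0.9445  0.0766] turn -0.0017
```

Call:
move_arm(increments=[[-0.08,-0.15,0,0,85],[-0.16,-0.3,0,0,85],[-0.24,-0.45,0,0,85],[-0.32,-0.6,0,0,85],[-0.4,-0.73,0,0,85]])

```text
time_s: 5.0
position: [0.5306, -0.0597, 0.3547]
orientation: [0.003, 0.104, 0.995, 0.0]
force: [1.4, 1.0, -0.3]
gripper_width: 0.085
finger_force: 0.0
```

Call:
move_arm(increments=[[-0.08,-0.15,0,0,85],[-0.16,-0.3,0,0,85],[-0.24,-0.45,0,0,85],[-0.32,-0.6,0,0,85],[-0.4,-0.73,0,0,85]])

```text
time_s: 5.5
position: [0.5903, -0.2591, 0.3546]
orientation: [0.002, 0.104, 0.995, -0.001]
force: [-0.5, 0.5, 1.1]
gripper_width: 0.0848
finger_force: 0.0
```

Call:
move_arm(increments=[[-0.2,0,0,0,85],[-0.4,0,0,0,85],[-0.6,0,0,0,85],[-0.8,0,0,0,85],[-1.0,0,0,0,85]])

```text
time_s: 6.0
position: [0.7383, -0.2795, 0.3072]
orientation: [0.004, 0.104, 0.995, -0.004]
force: [2.9, 0.1, -3.2]
gripper_width: 0.0847
finger_force: 0.0
```

```bash
python3 - <<'E'
from h import *
s=env.read_state(); print(s["q"].round(3)); r=R.from_quat(np.roll(s["orientation"],-1)); print(r.as_matrix().round(3)); row((.6,0,.34),78)
E
```

```text
[-0.162  0.957  1.488  0.008 -2.093 -1.612]
[[-0.979  0.206  0.008]
 [ 0.206  0.979 -0.008]
 [-0.009 -0.006 -1.   ]]
t 6.0 pos [ 0.7383 -0.2795  0.3072] ang 78.11 q6 -1.61 F [ 2.9  0.1 -3.2] row [ 0.7701  0.9792 -0.1444] turn 0.0013
```

Orientation was held while q3 hit its limit. Next I try going up, where the q5 limit may force a lean.

Call:
move_arm(increments=[[-0.2,0,-0.2,0,85],[-0.4,0,-0.4,0,85],[-0.6,0,-0.6,0,85],[-0.8,0,-0.8,0,85],[-1,0,-1,0,85]])

```text
time_s: 6.5
position: [0.7346, -0.2595, 0.3574]
orientation: [0.037, 0.104, 0.994, -0.01]
force: [0.1, 0.4, 0.3]
gripper_width: 0.0851
finger_force: 0.0
```

Call:
move_arm(increments=[[0,0,-0.2,0,85],[0,0,-0.4,0,85],[0,0,-0.6,0,85],[0,0,-0.8,0,85],[0,0,-1,0,85]])

```text
time_s: 7.0
position: [0.6541, -0.2306, 0.4699]
orientation: [0.053, 0.103, 0.993, -0.014]
force: [-0.5, 0.8, 0.9]
gripper_width: 0.085
finger_force: 0.0
```

```bash
python3 - <<'E'
from h import *
s=env.read_state(); print(s["q"].round(3)); r=R.from_quat(np.roll(s["orientation"],-1)); print(r.as_matrix().round(3)); row((.6,0,.34),78)
E
```

```text
[-0.1    0.74   1.5    0.036 -2.225 -1.655]
[[-0.973  0.207  0.101]
 [ 0.204  0.978 -0.039]
 [-0.107 -0.017 -0.994]]
t 7.0 pos [ 0.6541 -0.2306  0.4699] ang 78.05 q6 -1.65 F [-0.5  0.8  0.9] row [0.4547 0.8665 0.4584] turn 0.0005
```

It leans in the right direction, 6° so far, and the lean accumulates. Continue.

Call:
move_arm(increments=[[-1,0,-0.6,0,85],[-1,0,-0.6,0,85],[-1,0,-0.6,0,85],[-1,0,-0.6,0,85],[-1,0,-0.6,0,85]])

```text
time_s: 7.5
position: [0.6843, -0.2216, 0.4583]
orientation: [0.07, 0.103, 0.992, -0.019]
force: [1.6, -0.7, -0.4]
gripper_width: 0.085
finger_force: 0.0
```

Call:
move_arm(increments=[[-1,0,-0.3,0,85],[-1,0,-0.3,0,85],[-1,0,-0.3,0,85],[-1,0,-0.3,0,85],[-1,0,-0.3,0,85]])

```text
time_s: 8.0
position: [0.731, -0.2199, 0.4285]
orientation: [0.09, 0.103, 0.99, -0.023]
force: [0.2, -0.0, -0.4]
gripper_width: 0.0848
finger_force: 0.0
```

```bash
python3 - <<'E'
from h import *
s=env.read_state(); print(s["q"].round(3)); r=R.from_quat(np.roll(s["orientation"],-1)); print(r.as_matrix().round(3)); row((.6,0,.34),78)
E
```

```text
[-0.064  0.813  1.5    0.061 -2.077 -1.68 ]
[[-0.962  0.209  0.174]
 [ 0.2    0.978 -0.065]
 [-0.184 -0.027 -0.983]]
t 8.0 pos [ 0.731  -0.2199  0.4285] ang 77.96 q6 -1.68 F [ 0.2 -0.  -0.4] row [0.7455 0.7604 0.1994] turn -0.0005
```

Call:
move_arm(increments=[[-1,0,-0.4,0,85],[-1,0,-0.4,0,85],[-1,0,-0.4,0,85],[-1,0,-0.4,0,85],[-1,0,-0.4,0,85]])

```text
time_s: 8.5
position: [0.7595, -0.2152, 0.4182]
orientation: [0.111, 0.103, 0.988, -0.027]
force: [0.3, -1.1, -1.8]
gripper_width: 0.0852
finger_force: 0.0
```

Call:
move_arm(increments=[[-1,0,-0.4,0,85],[-1,0,-0.4,0,85],[-1,0,-0.4,0,85],[-1,0,-0.4,0,85],[-1,0,-0.4,0,85]])

```text
time_s: 9.0
position: [0.7821, -0.2106, 0.4144]
orientation: [0.132, 0.102, 0.985, -0.031]
force: [-0.5, -0.2, -0.1]
gripper_width: 0.0847
finger_force: 0.0
```

Call:
move_arm(increments=[[-1,0,-0.4,0,85],[-1,0,-0.4,0,85],[-1,0,-0.4,0,85],[-1,0,-0.4,0,85],[-1,0,-0.4,0,85]])

```text
time_s: 9.5
position: [0.7996, -0.206, 0.4177]
orientation: [0.154, 0.102, 0.982, -0.035]
force: [0.2, -0.6, 0.4]
gripper_width: 0.0851
finger_force: 0.0
```

Call:
move_arm(increments=[[-1,0,-0.4,0,85],[-1,0,-0.4,0,85],[-1,0,-0.4,0,85],[-1,0,-0.4,0,85],[-1,0,-0.4,0,85]])

```text
time_s: 10.0
position: [0.8125, -0.2015, 0.4268]
orientation: [0.176, 0.101, 0.978, -0.039]
force: [-0.7, 0.4, 0.4]
gripper_width: 0.0848
finger_force: 0.0
```

```bash
python3 - <<'E'
from h import *
s=env.read_state(); print(s["q"].round(3)); r=R.from_quat(np.roll(s["orientation"],-1)); print(r.as_matrix().round(3)); row((.6,0,.34),78)
E
```

```text
[-0.013  0.848  1.499  0.113 -1.873 -1.711]
[[-0.918  0.212  0.336]
 [ 0.184  0.976 -0.112]
 [-0.352 -0.041 -0.935]]
t 10.0 pos [ 0.8125 -0.2015  0.4268] ang 77.76 q6 -1.71 F [-0.7  0.4  0.4] row [ 1.051   0.6209 -0.0512] turn -0.0027
```

Call:
move_arm(increments=[[-1,0,-0.4,0,85],[-1,0,-0.4,0,85],[-1,0,-0.4,0,85],[-1,0,-0.4,0,85],[-1,0,-0.4,0,85]])

```text
time_s: 10.5
position: [0.8215, -0.1968, 0.4413]
orientation: [0.198, 0.101, 0.974, -0.043]
force: [-0.4, 0.2, 0.6]
gripper_width: 0.085
finger_force: 0.0
```

Call:
move_arm(increments=[[-1,0,-0.4,0,85],[-1,0,-0.4,0,85],[-1,0,-0.4,0,85],[-1,0,-0.4,0,85],[-1,0,-0.4,0,85]])

```text
time_s: 11.0
position: [0.8268, -0.192, 0.4599]
orientation: [0.221, 0.1, 0.969, -0.046]
force: [-0.1, 0.8, -0.0]
gripper_width: 0.0849
finger_force: 0.0
```

Call:
move_arm(increments=[[-1,0,-0.4,0,85],[-1,0,-0.4,0,85],[-1,0,-0.4,0,85],[-1,0,-0.4,0,85],[-1,0,-0.4,0,85]])

```text
time_s: 11.5
position: [0.8288, -0.1871, 0.4821]
orientation: [0.243, 0.099, 0.964, -0.049]
force: [0.2, -0.0, -0.6]
gripper_width: 0.0853
finger_force: 0.0
```

Call:
move_arm(increments=[[-1,0,-0.4,0,85],[-1,0,-0.4,0,85],[-1,0,-0.4,0,85],[-1,0,-0.4,0,85],[-1,0,-0.4,0,85]])

```text
time_s: 12.0
position: [0.8275, -0.1819, 0.5072]
orientation: [0.265, 0.098, 0.958, -0.052]
force: [0.2, 0.2, 0.3]
gripper_width: 0.0849
finger_force: 0.0
```

```bash
python3 - <<'E'
from h import *
s=env.read_state(); print(s["q"].round(3)); r=R.from_quat(np.roll(s["orientation"],-1)); print(r.as_matrix().round(3)); row((.6,0,.34),78)
E
```

```text
[ 0.035  0.781  1.499  0.174 -1.763 -1.73 ]
[[-0.84   0.216  0.498]
 [ 0.16   0.975 -0.153]
 [-0.518 -0.049 -0.854]]
t 12.0 pos [ 0.8275 -0.1819  0.5072] ang 77.54 q6 -1.73 F [0.2 0.2 0.3] row [1.2276 0.5459 0.0069] turn -0.0051
```

Leaned back 31.3° with the fingers pointing forward and down at an azimuth of about -13°. With the fingers partly closed (30 mm gap) they form a cradle that can push along the diagonal and then straight in. Next, move behind the bottle.

```bash
python3 - <<'E'
from h import *
row((.405,.102,.40),77.5)
E
```

```text
t 12.0 pos [ 0.8275 -0.1819  0.5072] ang 77.54 q6 -1.73 F [0.2 0.2 0.3] row [ 1.8236  0.7641 -0.6486] turn 0.0004
```

Call:
move_arm(increments=[[0.17,0.07,-0.06,0,30],[0.34,0.14,-0.12,0,30],[0.51,0.21,-0.18,0,30],[0.68,0.28,-0.24,0,30],[0.85,0.35,-0.3,0,30]], newtons=60)

```text
time_s: 12.5
position: [0.6956, -0.0928, 0.4747]
orientation: [0.265, 0.098, 0.958, -0.053]
force: [1.5, 1.1, 1.1]
gripper_width: 0.0298
finger_force: 0.0
```

Call:
move_arm(increments=[[0.17,0.07,-0.06,0,30],[0.34,0.14,-0.12,0,30],[0.51,0.21,-0.18,0,30],[0.68,0.28,-0.24,0,30],[0.85,0.35,-0.3,0,30]])

```text
time_s: 13.0
position: [0.4985, 0.0377, 0.4251]
orientation: [0.265, 0.098, 0.958, -0.053]
force: [-0.3, 1.9, 0.3]
gripper_width: 0.0297
finger_force: 0.0
```

```bash
python3 - <<'E'
from h import *
s=env.read_state(); print(s["q"].round(3)); r=R.from_quat(np.roll(s["orientation"],-1)); print(r.as_matrix().round(3))
row((.405,.102,.40),77.5);row((.405,.102,.04),77.5)
E
```

```text
[ 0.687 -0.179 -0.208  0.475 -1.253 -2.547]
[[-0.84   0.216  0.498]
 [ 0.161  0.975 -0.153]
 [-0.519 -0.048 -0.854]]
t 13.0 pos [0.4985 0.0377 0.4251] ang 77.49 q6 -2.55 F [-0.3  1.9  0.3] row [ 0.4074  0.1748 -0.1397] turn -0.0001
t 13.0 pos [0.4985 0.0377 0.4251] ang 77.49 q6 -2.55 F [-0.3  1.9  0.3] row [1.1544 0.2444 1.0894] turn -0.0001
```

Call:
move_arm(increments=[[0.14,0.06,-0.05,0,30],[0.28,0.12,-0.1,0,30],[0.41,0.17,-0.14,0,30],[0.51,0.18,0.03,0,30],[0.61,0.19,0.2,0,30]])

```text
time_s: 13.5
position: [0.4066, 0.1027, 0.301]
orientation: [0.266, 0.096, 0.958, -0.05]
force: [0.5, 0.5, -0.3]
gripper_width: 0.0303
finger_force: 0.0
```

Call:
move_arm(increments=[[0.1,0.01,0.17,0,30],[0.2,0.02,0.34,0,30],[0.3,0.03,0.5,0,30],[0.3,0.03,0.5,0,30]])

```text
time_s: 13.9
position: [0.4248, 0.077, 0.174]
orientation: [0.239, 0.085, 0.966, -0.046]
force: [-0.1, 0.4, 0.1]
gripper_width: 0.03
finger_force: 0.0
```

```bash
python3 - <<'E'
from h import *
env.grab_frame("top");a=env.grab_frame("scene");cv2.imwrite("pics/s2.png",a[80:280,200:460].repeat(3,0).repeat(3,1))
s=env.read_state(); print(s["q"].round(3))
for i in "top","scene":print([(x["location"],x["p"]) for x in env.mark_of(i,"tall_bottle")][:2])
row((.405,.102,.025),77.5)
E
```

```text
[ 0.857 -0.199 -0.879  0.656 -0.78  -3.053]
[([0.4736, 0.0855, -0.0046], 0.62)]
[([0.4778, 0.0852, -0.0013], 0.89), ([0.4177, 0.3423, -0.0025], 0.34)]
t 14.1 pos [0.4265 0.0797 0.1782] ang 79.35 q6 -3.05 F [-0.1  0.5  0.6] row [0.3783 0.0985 0.488 ] turn 0.0205
```

View pics/s2.png

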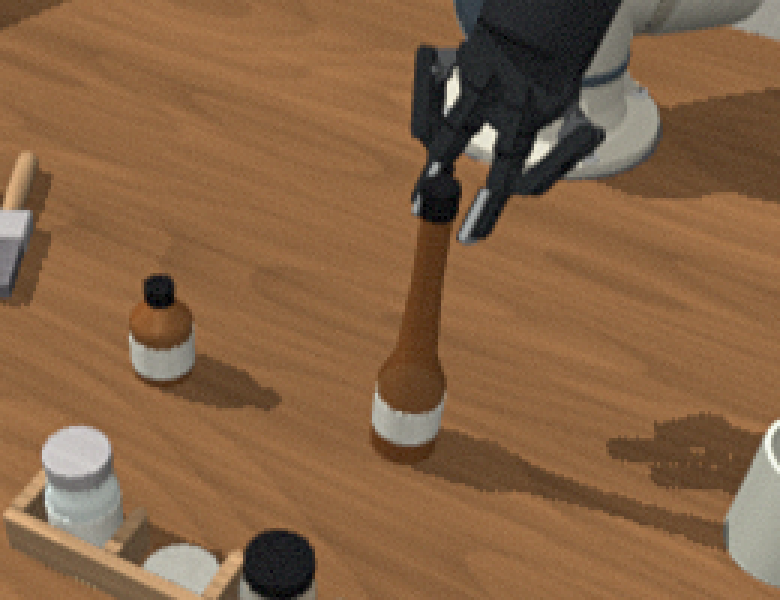

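The hand is behind and above the bottle (cap at (440,200), fingers at (425–475,205)). q6 has hit its limit, so I'll back up a little and turn the tool half a turn, which gives the same grasp.

Call:
move_arm(increments=[[-0.05,0.01,-0.18,-0.09,30],[-0.1,0.03,-0.36,-0.18,30],[-0.1,0.03,-0.4,-0.28,30],[-0.1,0.03,-0.4,-0.37,30],[-0.1,0.03,-0.4,-0.47,30]])

```text
time_s: 14.6
position: [0.4034, 0.0971, 0.279]
orientation: [0.211, -0.269, 0.931, -0.126]
force: [0.6, -0.8, -1.1]
gripper_width: 0.0301
finger_force: 0.0
```

Call:
move_arm(increments=[[0,0,0,-0.095,30],[0,0,0,-0.19,30],[0,0,0,-0.285,30],[0,0,0,-0.38,30],[0,0,0,-0.475,30]])

```text
time_s: 15.1
position: [0.4034, 0.0966, 0.2784]
orientation: [0.15, -0.59, 0.769, -0.195]
force: [0.2, 0.8, -0.9]
gripper_width: 0.0296
finger_force: 0.0
```

Call:
move_arm(increments=[[0,0,0,-0.095,30],[0,0,0,-0.19,30],[0,0,0,-0.285,30],[0,0,0,-0.38,30],[0,0,0,-0.475,30]])

```text
time_s: 15.6
position: [0.4034, 0.0966, 0.2784]
orientation: [-0.068, 0.83, -0.501, 0.236]
force: [-0.3, -0.6, -0.8]
gripper_width: 0.0299
finger_force: 0.0
```

Call:
move_arm(increments=[[0,0,0,-0.095,30],[0,0,0,-0.19,30],[0,0,0,-0.285,30],[0,0,0,-0.38,30],[0,0,0,-0.475,30]])

```text
time_s: 16.1
position: [0.4035, 0.0966, 0.2784]
orientation: [0.022, 0.955, -0.164, 0.245]
force: [-0.6, -0.5, -0.0]
gripper_width: 0.0296
finger_force: 0.0
```

```bash
python3 - <<'E'
from h import *
s=env.read_state(); print(s["q"].round(3)); r=R.from_quat(np.roll(s["orientation"],-1)); print(r.as_matrix().round(3))
row((.405,.102,.20),257.5)
E
```

```text
[ 1.011 -0.303 -0.652  0.53  -1.124  0.01 ]
[[ 0.826 -0.325  0.461]
 [-0.303 -0.945 -0.123]
 [ 0.475 -0.038 -0.879]]
t 16.1 pos [0.4035 0.0966 0.2784] ang -108.95 q6 0.01 F [-0.6 -0.5 -0. ] row [-0.1504 -0.0106  0.2757] turn -0.0717
```

Call:
move_arm(increments=[[-0.07,0,0.13,-0.06,30],[-0.15,-0.01,0.27,-0.06,30],[-0.23,-0.02,0.41,-0.06,30],[-0.3,-0.02,0.55,-0.06,30],[-0.3,-0.02,0.55,-0.06,30]])

```text
time_s: 16.6
position: [0.4044, 0.1039, 0.1172]
orientation: [0.038, 0.962, -0.121, 0.241]
force: [0.2, -0.5, -0.1]
gripper_width: 0.0302
finger_force: 0.0
```

```bash
python3 - <<'E'
from h import *
s=env.read_state(); print(s["q"].round(3)); r=R.from_quat(np.roll(s["orientation"],-1)); print(r.as_matrix().round(3))
row((.405,.102,.025),256.5)
E
```

```text
[ 0.918 -0.133 -1.03   0.815 -0.651 -0.254]
[[ 0.854 -0.252  0.455]
 [-0.215 -0.968 -0.132]
 [ 0.473  0.015 -0.881]]
t 16.6 pos [0.4044 0.1039 0.1172] ang -104.59 q6 -0.25 F [ 0.2 -0.5 -0.1] row [-0.1706  0.0012  0.3269] turn -0.0121
```

Call:
move_arm(increments=[[-0.02,0,0.12,0,30],[-0.035,0,0.24,0,30],[-0.035,0,0.24,0,30]])

```text
time_s: 16.9
position: [0.4355, 0.1051, 0.0748]
orientation: [0.038, 0.963, -0.124, 0.238]
force: [-0.7, -1.3, 1.1]
gripper_width: 0.0295
finger_force: 0.0
```

```bash
python3 - <<'E'
from h import *
s=env.read_state(); print(s["q"].round(3)); r=R.from_quat(np.roll(s["orientation"],-1)); print(r.as_matrix().round(3))
row((.424,.0985,.025),256.5)
E
```

```text
[ 7.020e-01  1.000e-03 -1.083e+00  1.127e+00 -4.470e-01 -4.160e-01]
[[ 0.856 -0.257  0.449]
 [-0.22  -0.966 -0.132]
 [ 0.468  0.014 -0.884]]
t 16.9 pos [0.4355 0.1051 0.0748] ang -104.87 q6 -0.42 F [-0.7 -1.3  1.1] row [-0.1266  0.0347  0.159 ] turn -0.0152
```

Call:
move_arm(increments=[[-1,0,-0.5,0,20],[-1,0,-0.5,0,20],[-1,0,-0.5,0,20],[-1,0,-0.5,0,20],[-1,0,-0.5,0,20]])

```text
time_s: 17.4
position: [0.2725, 0.1696, 0.0983]
orientation: [0.037, 0.964, -0.125, 0.231]
force: [0.2, 1.4, 0.4]
gripper_width: 0.0199
finger_force: 0.0
```

```bash
python3 - <<'E'
from h import *
s=env.read_state(); print(s["q"].round(3)); r=R.from_quat(np.roll(s["orientation"],-1)); print(r.as_matrix().round(3))
row((.424,.0985,.025),256.5)
E
```

```text
[ 1.615 -0.221 -1.082  0.556 -0.955 -0.685]
[[ 0.861 -0.259  0.437]
 [-0.224 -0.966 -0.13 ]
 [ 0.456  0.014 -0.89 ]]
t 17.4 pos [0.2725 0.1696 0.0983] ang -105.0 q6 -0.69 F [0.2 1.4 0.4] row [0.4522 0.1136 0.5624] turn -0.0167
```

Near the robot the leaned wrist runs into the q3 limit. I'll fit a quick arm model from the logged poses so I can choose a lean and azimuth that are reachable.

```bash
cat > fk.py <<'E'
import numpy as np
from scipy.spatial.transform import Rotation as R
D=[((-.9364,.2558,.1070,0,-1.4239,-.2846),(.1884,-.5162,.2474),(0,0,-1)),
((-.162,.957,1.488,.008,-2.093,-1.612),(.7383,-.2795,.3072),(.008,-.008,-1)),
((-.1,.74,1.5,.036,-2.225,-1.655),(.6541,-.2306,.4699),(.101,-.039,-.994)),
((-.064,.813,1.5,.061,-2.077,-1.68),(.731,-.2199,.4285),(.174,-.065,-.983)),
((-.013,.848,1.499,.113,-1.873,-1.711),(.8125,-.2015,.4268),(.336,-.112,-.935)),
((.035,.781,1.499,.174,-1.763,-1.73),(.8275,-.1819,.5072),(.498,-.153,-.854)),
((.687,-.179,-.208,.475,-1.253,-2.547),(.4985,.0377,.4251),(.498,-.153,-.854)),
((1.011,-.303,-.652,.53,-1.124,.01),(.4035,.0966,.2784),(.461,-.123,-.879)),
((.918,-.133,-1.03,.815,-.651,-.254),(.4044,.1039,.1172),(.455,-.132,-.881)),
((.702,.001,-1.083,1.127,-.447,-.416),(.4355,.1051,.0748),(.449,-.132,-.884)),
((1.615,-.221,-1.082,.556,-.955,-.685),(.2725,.1696,.0983),(.437,-.13,-.89))]
def frames(q,s4=1):
    B=R.from_euler('z',q[0]); ua=R.from_euler('y',q[1]); fa=R.from_euler('y',q[1]-q[2]+np.pi/2)  # z along link
    w=fa*R.from_euler('z',s4*q[3]); t=w*R.from_euler('y',-q[4])
    return B,ua,fa,w,t
def cols(q,s4):
    B,ua,fa,w,t=frames(q,s4); ex,ey,ez=np.eye(3)
    return np.array([B.apply(v) for v in (ex,ey,ez,ua.apply(ez),ua.apply(ex),fa.apply(ez),fa.apply(ex),w.apply(ey),t.apply(ex),t.apply(ez))]).T
def fit():
    for s in(1,-1):
        A=np.vstack([cols(d[0],s) for d in D]); b=np.hstack([d[1] for d in D]); x=np.linalg.lstsq(A,b,rcond=1e-6)[0]
        z=[np.abs(np.array(d[2])-(lambda f:f[0].apply(f[4].apply([0,0,1])))(frames(d[0],s))).max() for d in D]
        print(s,x.round(4),"res",np.abs(A@x-b).max().round(4),"zerr",np.max(z).round(3))
if __name__=="__main__": fit()
E
python3 fk.py
```

```text
1 [ 0.0027 -0.4545 -0.0536  0.5022  0.0557  0.4673  0.0934  0.2499  0.0666
  0.0324] res 0.0824 zerr 0.861
-1 [-2.000e-04  3.000e-04  1.480e-01  5.208e-01  1.000e-04  4.010e-01
 -1.000e-04 -1.547e-01  2.000e-04  3.449e-01] res 0.0003 zerr 0.002
```

```bash
cat >> fk.py <<'E'
from scipy.optimize import least_squares
X=np.array([0,0,.148,.5208,0,.401,0,-.1547,0,.3449])
LO=np.array([-2.95,-1.21,-1.09,-2.87,-2.94,-3.05])+.02; HI=np.array([2.95,1.97,1.5,1.71,-.07,3.05])-.02
def fkz(q): f=frames(q,-1); return cols(q,-1)@X, f[0].apply(f[4].apply([0,0,1]))
def ik(p,z,q0):
    def g(q5):
        P,Z=fkz(np.r_[q5,0]); return np.r_[(P-p)/.01,(Z-z)/.03]
    best=None
    for s in range(4):
        r=least_squares(g,np.clip(np.array(q0)[:5]+(np.random.default_rng(s).normal(0,.5,5) if s else 0),LO[:5]+1e-3,HI[:5]-1e-3),bounds=(LO[:5],HI[:5]))
        if best is None or r.cost<best.cost: best=r
    P,Z=fkz(np.r_[best.x,0]); return best.x,np.linalg.norm(P-p),np.degrees(np.linalg.norm(Z-z))
def zt(th,al): th,al=np.radians([th,al]); return np.array([np.sin(th)*np.cos(al),np.sin(th)*np.sin(al),-np.cos(th)])
E
python3 - <<'E'
from fk import *
from h import st2w
b=np.array([.4745,.0865]); g=st2w(.001,0)
for th in(15,20,25,30):
  for al in(10,-5,-15,-30,-45,-60,-85):
    f=np.array([np.cos(np.radians(al)),np.sin(np.radians(al))]); o=[]
    for P in(np.r_[b-.055*f,.025],np.r_[b-.055*f,.12],np.r_[g-.037*f,.025]):
        q,e,a=ik(P,zt(th,al),(.7,0,-.8,.8,-.7)); o.append(f"{e*1000:.1f}mm {a:.1f}d")
    print(th,al,o, q.round(2) if 0 else "")
E
```

```text
15 10 ['0.0mm 0.0d', '0.0mm 0.0d', '0.0mm 0.0d'] 
15 -5 ['0.0mm 0.0d', '0.0mm 0.0d', '0.0mm 0.0d'] 
15 -15 ['0.0mm 0.0d', '0.0mm 0.0d', '0.0mm 0.0d'] 
15 -30 ['0.0mm 0.0d', '0.0mm 0.0d', '0.0mm 0.0d'] 
15 -45 ['0.0mm 0.0d', '0.0mm 0.0d', '0.0mm 0.0d'] 
15 -60 ['0.0mm 0.0d', '0.0mm 0.0d', '0.0mm 0.0d'] 
15 -85 ['0.0mm 0.0d', '0.0mm 0.0d', '0.0mm 0.0d'] 
20 10 ['2.5mm 0.7d', '0.0mm 0.0d', '0.0mm 0.0d'] 
20 -5 ['4.1mm 1.0d', '0.0mm 0.0d', '0.0mm 0.0d'] 
20 -15 ['0.5mm 0.1d', '0.0mm 0.0d', '0.0mm 0.0d'] 
20 -30 ['0.0mm 0.0d', '0.0mm 0.0d', '0.0mm 0.0d'] 
20 -45 ['0.0mm 0.0d', '0.0mm 0.0d', '0.0mm 0.0d'] 
20 -60 ['0.0mm 0.0d', '0.0mm 0.0d', '0.0mm 0.0d'] 
20 -85 ['0.0mm 0.0d', '0.0mm 0.0d', '0.0mm 0.0d'] 
25 10 ['14.5mm 4.0d', '0.0mm 0.0d', '0.0mm 0.0d'] 
25 -5 ['17.8mm 4.3d', '0.0mm 0.0d', '0.8mm 0.3d'] 
25 -15 ['13.2mm 3.0d', '0.0mm 0.0d', '0.0mm 0.0d'] 
25 -30 ['0.0mm 0.0d', '0.0mm 0.0d', '0.0mm 0.0d'] 
25 -45 ['0.0mm 0.0d', '0.0mm 0.0d', '0.0mm 0.0d'] 
25 -60 ['0.0mm 0.0d', '0.0mm 0.0d', '0.0mm 0.0d'] 
25 -85 ['0.0mm 0.0d', '0.0mm 0.0d', '0.0mm 0.0d'] 
30 10 ['25.1mm 7.4d', '2.3mm 0.5d', '3.2mm 1.5d'] 
30 -5 ['31.8mm 7.4d', '2.7mm 0.6d', '11.3mm 3.7d'] 
30 -15 ['25.7mm 5.6d', '0.0mm 0.0d', '6.9mm 2.3d'] 
30 -30 ['7.7mm 1.6d', '0.0mm 0.0d', '0.0mm 0.0d'] 
30 -45 ['0.0mm 0.0d', '0.0mm 0.0d', '0.0mm 0.0d'] 
30 -60 ['0.0mm 0.0d', '0.0mm 0.0d', '0.0mm 0.0d'] 
30 -85 ['0.0mm 0.0d', '0.0mm 0.0d', '0.0mm 0.0d']
```

Model fitted (0.3 mm residual). The tool is 345 mm from the wrist, so a lean of about 20° is what fits here. I'll move to a clear spot between the bottles at height and reduce the lean by pressing against the inner limit.

Call:
move_arm(increments=[[0.12,0.06,-0.1,0,30],[0.28,0.17,-0.12,0,30],[0.43,0.29,-0.13,0,30],[0.58,0.4,-0.14,0,30],[0.73,0.52,-0.15,0,30]])

```text
time_s: 17.9
position: [0.3758, 0.0156, 0.2139]
orientation: [0.036, 0.964, -0.124, 0.233]
force: [1.3, 1.4, -0.2]
gripper_width: 0.0298
finger_force: 0.0
```

Call:
move_arm(increments=[[0.15,0.1,0,0,30],[0.3,0.2,0,0,30],[0.4,0.27,0,0,30],[0.4,0.27,0,0,30]])

```text
time_s: 18.3
position: [0.4458, -0.0729, 0.2617]
orientation: [0.038, 0.963, -0.127, 0.234]
force: [-0.5, 0.9, -0.6]
gripper_width: 0.0299
finger_force: 0.0
```

```bash
cat >> h.py <<'E'
def tilt(d=None):
    s=env.read_state(); r=R.from_quat(np.roll(s["orientation"],-1)); m=r.as_matrix(); z=m[:,2]
    print("q",s["q"].round(3),"th",np.degrees(np.arccos(-z[2])).round(1),"al",np.degrees(np.arctan2(z[1],z[0])).round(1),"yz",m[2,1].round(3))
    if d is not None: print("tool dir",(m.T@np.array(d)).round(3))
E
python3 - <<'E'
from h import *
tilt((-.56,0,-.82)); row((.45,-.08,.27),256.5)
E
```

```text
q [ 0.412 -0.269 -0.621  0.396 -0.883  0.694] th 27.4 al -16.8 yz 0.014
tool dir [-0.858  0.136  0.481]
t 18.3 pos [ 0.4458 -0.0729  0.2617] ang -105.26 q6 0.69 F [-0.5  0.9 -0.6] row [ 0.0363  0.0235 -0.0181] turn -0.0196
```

Call:
move_arm(increments=[[-1,0.1,0.1,0,30],[-1,0.1,0.1,0,30],[-1,0.1,0.1,0,30],[-1,0.1,0.1,0,30],[-1,0.1,0.1,0,30]])

```text
time_s: 18.8
position: [0.2918, -0.0448, 0.1712]
orientation: [0.036, 0.966, -0.127, 0.221]
force: [-0.8, 1.4, 1.5]
gripper_width: 0.03
finger_force: 0.0
```

```bash
python3 - <<'E'
from h import *
tilt((-.56,0,-.82)); row((.45,-.08,.27),256.5)
E
```

```text
q [ 1.188 -0.737 -1.04   0.475 -1.26  -0.025] th 25.9 al -16.7 yz 0.013
tool dir [-0.845  0.136  0.503]
t 18.8 pos [ 0.2918 -0.0448  0.1712] ang -105.16 q6 -0.02 F [-0.8  1.4  1.5] row [ 0.7552 -0.0244 -0.0731] turn -0.0184
```

Call:
move_arm(increments=[[-1,0.1,-0.1,0,30],[-1,0.1,-0.1,0,30],[-1,0.1,-0.1,0,30],[-1,0.1,-0.1,0,30],[-1,0.1,-0.1,0,30]])

```text
time_s: 19.3
position: [0.2552, 0.076, 0.1406]
orientation: [0.037, 0.97, -0.084, 0.225]
force: [-0.3, -1.3, 0.2]
gripper_width: 0.0299
finger_force: 0.0
```

```bash
python3 - <<'E'
from h import *
tilt((-.56,0,-.82)); row((.45,-.08,.27),256.5)
E
```

```text
q [ 2.011 -0.698 -1.073  0.351 -1.507 -0.691] th 26.4 al -14.3 yz 0.035
tool dir [-0.859  0.072  0.493]
t 19.3 pos [0.2552 0.076  0.1406] ang -100.33 q6 -0.69 F [-0.3 -1.3  0.2] row [ 1.0092  0.492  -0.0591] turn 0.0352
```

The arm slid sideways instead, and the lean stays about 26°. I'll check with the model whether a two-push plan works with this lean: first along about -40°, then straight in.

```bash
python3 - <<'E'
from fk import *
from h import *
s=env.read_state(); z=R.from_quat(np.roll(s["orientation"],-1)).as_matrix()[:,2]
b=np.array([.4745,.0865]); g=st2w(.001,0); q0=(.7,0,-.8,.8,-.7)
def t(n,p,zz=.026):
    q,e,a=ik(np.r_[p,zz],z,q0); print(n,p.round(3),zz,q.round(2),f"{e*1000:.1f}mm {a:.1f}d")
for al in(-30,-40,-50,-60,-87):
    f=np.array([np.cos(np.radians(al)),np.sin(np.radians(al))])
    for d in(.06,.037): t(f"A{al} d{d}",b-d*f)
for x in(-.14,-.12,-.105,-.08,-.05,.001):
    f=np.array([np.cos(.055),np.sin(.055)]); t(f"B{x}",st2w(x,0)-.037*f); 
E
```

```text
A-30 d0.06 [0.423 0.116] 0.026 [ 0.71  0.1  -1.07  1.11 -0.4 ] 14.5mm 3.2d
A-30 d0.037 [0.442 0.105] 0.026 [ 0.59  0.11 -1.07  1.25 -0.35] 12.0mm 2.6d
A-40 d0.06 [0.429 0.125] 0.026 [ 0.7   0.11 -1.07  1.17 -0.39] 12.1mm 2.7d
A-40 d0.037 [0.446 0.11 ] 0.026 [ 0.58  0.12 -1.07  1.3  -0.34] 10.5mm 2.3d
A-50 d0.06 [0.436 0.132] 0.026 [ 0.67  0.13 -1.07  1.26 -0.37] 9.4mm 2.0d
A-50 d0.037 [0.451 0.115] 0.026 [ 0.56  0.13 -1.07  1.36 -0.33] 8.8mm 1.9d
A-60 d0.06 [0.444 0.138] 0.026 [ 0.63  0.14 -1.07  1.35 -0.35] 6.5mm 1.4d
A-60 d0.037 [0.456 0.119] 0.026 [ 0.53  0.14 -1.07  1.43 -0.32] 7.0mm 1.4d
A-87 d0.06 [0.471 0.146] 0.026 [ 0.52  0.18 -1.05  1.57 -0.31] 0.0mm 0.0d
A-87 d0.037 [0.473 0.123] 0.026 [ 0.41  0.16 -1.07  1.68 -0.28] 0.3mm 0.0d
B-0.14 [0.488 0.011] 0.026 [ 0.1   0.13 -1.07  1.69 -0.16] 8.7mm 2.2d
B-0.12 [0.508 0.012] 0.026 [ 0.1   0.16 -1.03  1.69 -0.16] 7.7mm 2.1d
B-0.105 [0.523 0.013] 0.026 [ 0.09  0.19 -1.    1.69 -0.16] 6.9mm 1.9d
B-0.08 [0.548 0.015] 0.026 [ 0.09  0.23 -0.95  1.69 -0.15] 5.3mm 1.5d
B-0.05 [0.578 0.016] 0.026 [ 0.09  0.27 -0.9   1.69 -0.15] 3.4mm 1.0d
B0.001 [0.629 0.019] 0.026 [ 0.09  0.35 -0.8   1.67 -0.15] 0.0mm 0.0d
```

```bash
cat > sim.py <<'E'
from fk import *
LO[:]=LO-.02; HI[:]=HI+.02
def step(q,dp,W):
    P,Z=fkz(np.r_[q,0])
    g=lambda x:(lambda a:np.r_[(a[0]-P-dp),(a[1]-Z)*W])(fkz(np.r_[x,0]))
    return least_squares(g,np.clip(q,LO[:5]+1e-6,HI[:5]-1e-6),bounds=(LO[:5],HI[:5])).x
def desc(q):
    P,Z=fkz(np.r_[q,0]); return P.round(3),np.degrees(np.arccos(-Z[2])).round(1),np.degrees(np.arctan2(Z[1],Z[0])).round(1)
E
python3 - <<'E'
from sim import *
for W in(.1,.2,.35,.7): # calibrate on far-limit calls
    q=np.array([-.013,.848,1.499,.113,-1.873]); d=np.array([-.0,0,0])
    for i in range(5):
        P,Z=fkz(np.r_[q,0]); x=np.array([.918,-.184,.352]); v=x*1-.4*Z; q=step(q,.05*v/np.linalg.norm(v),W)
    print(W,desc(q),"obs .8215 -.197 .441, 23.5")
z=zt(26.4,-14.3)
for p0 in((.45,-.05,.12),(.47,-.05,.2)):
  q0=ik(np.array(p0),z,(.3,-.1,-.8,1,-.5))[0]; print(p0,q0.round(2))
  for d in((-1,-1,-.5),(-1,-1,0),(-.5,-1,0),(0,-1,0),(0,-1,-.7),(.3,-1,0),(-1,-2,.5)):
    for W in(.2,.35):
      q=q0.copy()
      for i in range(15): q=step(q,.05*np.array(d)/np.linalg.norm(d),W)
      print(d,W,desc(q),q.round(2))
E
```

```text
0.1 (array([ 0.977, -0.228,  0.586]), np.float64(59.5), np.float64(-16.1)) obs .8215 -.197 .441, 23.5
0.2 (array([ 0.945, -0.221,  0.557]), np.float64(52.0), np.float64(-16.2)) obs .8215 -.197 .441, 23.5
0.35 (array([ 0.898, -0.211,  0.513]), np.float64(41.2), np.float64(-16.6)) obs .8215 -.197 .441, 23.5
0.7 (array([ 0.844, -0.199,  0.464]), np.float64(28.7), np.float64(-17.4)) obs .8215 -.197 .441, 23.5
(0.45, -0.05, 0.12) [ 0.37 -0.12 -0.97  0.68 -0.43]
(-1, -1, -0.5) 0.2 (array([-0.049, -0.551, -0.127]), np.float64(24.5), np.float64(-11.4)) [-1.69  0.71 -0.13 -0.61 -0.8 ]
(-1, -1, -0.5) 0.35 (array([-0.047, -0.553, -0.124]), np.float64(24.9), np.float64(-12.1)) [-1.69  0.7  -0.12 -0.62 -0.8 ]
(-1, -1, 0) 0.2 (array([-0.08, -0.58,  0.12]), np.float64(26.4), np.float64(-14.3)) [-1.74  0.42  0.11 -0.49 -1.25]
(-1, -1, 0) 0.35 (array([-0.08, -0.58,  0.12]), np.float64(26.4), np.float64(-14.3)) [-1.74  0.42  0.11 -0.49 -1.25]
(-0.5, -1, 0) 0.2 (array([ 0.115, -0.721,  0.12 ]), np.float64(26.4), np.float64(-14.3)) [-1.42  0.59  0.38 -0.45 -1.2 ]
(-0.5, -1, 0) 0.35 (array([ 0.115, -0.72
[... 2063 characters left out ...]
 0.47 , -0.664, -0.23 ]), np.float64(26.4), np.float64(-14.3)) [-0.91  1.04  0.31 -0.57 -0.53]
(0, -1, -0.7) 0.35 (array([ 0.47 , -0.664, -0.23 ]), np.float64(26.4), np.float64(-14.3)) [-0.91  1.04  0.31 -0.57 -0.53]
(0.3, -1, 0) 0.2 (array([ 0.68 , -0.76 ,  0.196]), np.float64(30.8), np.float64(-20.6)) [-0.76  1.12  1.5  -0.2  -1.45]
(0.3, -1, 0) 0.35 (array([ 0.674, -0.752,  0.192]), np.float64(29.3), np.float64(-18.7)) [-0.76  1.12  1.5  -0.21 -1.48]
(-1, -2, 0.5) 0.2 (array([ 0.143, -0.705,  0.364]), np.float64(26.4), np.float64(-14.3)) [-1.37  0.5   0.83 -0.41 -1.67]
(-1, -2, 0.5) 0.35 (array([ 0.143, -0.705,  0.364]), np.float64(26.4), np.float64(-14.3)) [-1.37  0.5   0.83 -0.41 -1.67]
```

```bash
python3 - <<'E'
from sim import *
z=zt(26.4,-14.3); W=1.
def null(q):
    f=lambda x:(lambda a:np.r_[a[0],a[1]*W])(fkz(np.r_[x,0]))
    J=np.array([(f(q+1e-5*e)-f(q-1e-5*e))/2e-5 for e in np.eye(5)]).T
    Z=fkz(np.r_[q,0])[1]; A=np.c_[J[:,[0,1,3,4]],np.r_[0,0,0,Z]]
    n=np.linalg.svd(A)[0][:,-1]; return n*np.sign(n@-J[:,2]) # direction needing q3 decrease
for zz in(.15,.25,.35):
  for y in(-.25,-.15,-.05,.05,.15,.25):
    # find x where q3 hits limit
    for x in np.arange(.5,.1,-.01):
        q,e,a=ik(np.array([x,y,zz]),z,(.5,-.2,-.9,.6,-.8))
        if q[2]<-1.05 or e>.002: break
    if e>.004: continue
    n=null(q); qq=q.copy()
    for i in range(20):
        n=null(qq); qq=step(qq,.05*n[:3]/np.linalg.norm(n[:3]),W)
    print(np.round([x,y,zz],2),q.round(2),"n",n.round(2),"->",desc(qq),qq.round(2))
E
```

```text
[ 0.11 -0.25  0.15] [-1.02 -0.41 -0.69 -0.38 -0.98] n [ 0.02  0.93  0.04  0.   -0.36 -0.06] -> (array([ 0.168, -0.097,  0.05 ]), np.float64(27.5), np.float64(19.6)) [-0.08 -0.66 -1.08 -0.29 -0.73]
[ 0.25 -0.15  0.15] [ 0.44 -0.75 -1.06  0.36 -0.93] n [-0.46  0.66 -0.47  0.24 -0.3   0.02] -> (array([ 0.196, -0.063,  0.05 ]), np.float64(15.2), np.float64(33.4)) [ 0.46 -0.59 -1.09 -0.05 -0.81]
[ 0.34 -0.05  0.15] [ 0.71 -0.48 -1.05  0.53 -0.8 ] n [-0.63  0.23 -0.61  0.36 -0.23  0.05] -> (array([ 0.265, -0.029,  0.005]), np.float64(7.5), np.float64(16.8)) [ 0.56 -0.16 -1.09  0.07 -0.52]
[0.32 0.05 0.15] [ 1.23 -0.48 -1.06  0.55 -1.02] n [-0.53 -0.18 -0.74  0.37 -0.03  0.05] -> (array([0.275, 0.02 , 0.024]), np.float64(9.5), np.float64(-44.5)) [ 0.92 -0.15 -1.09  0.27 -0.67]
[0.11 0.15 0.15] [ 2.71 -0.53 -0.91  0.08 -1.64] n [ 0.14 -0.63 -0.71  0.18  0.22 -0.01] -> (array([0.161, 0.142, 0.026]), np.float64(25.2), np.float64(-44.6)) [ 1.99 -0.06 -1.09  0.19 -0.96]
[0.11 0.25 0.15] [ 2.24 -0.19 -0.82  0.28 -1.33] n [ 0.13 -0.7  -0.63  0.18  0.25 -0.02] -> (array([0.162, 0.156, 0.001]), np.f
[... 1507 characters left out ...]
34 -0.02  0.08] -> (array([ 0.242, -0.072,  0.08 ]), np.float64(13.7), np.float64(-21.1)) [ 1.8  -1.16 -1.09  0.2  -1.77]
[0.26 0.05 0.35] [ 2.14 -0.78 -0.56  0.35 -2.11] n [-0.64 -0.12 -0.67  0.34  0.04  0.11] -> (array([ 0.267, -0.051,  0.104]), np.float64(20.1), np.float64(-26.0)) [ 1.93 -1.07 -1.09  0.25 -1.8 ]
[0.11 0.15 0.35] [ 2.7  -0.57 -0.43  0.1  -2.16] n [-0.06 -0.55 -0.78  0.24  0.18  0.03] -> (array([0.213, 0.128, 0.05 ]), np.float64(21.8), np.float64(-40.2)) [ 1.73 -0.17 -1.09  0.3  -0.97]
[0.11 0.25 0.35] [ 2.24 -0.3  -0.37  0.29 -1.86] n [ 0.02 -0.57 -0.76  0.22  0.2   0.02] -> (array([0.196, 0.139, 0.047]), np.float64(23.0), np.float64(-39.4)) [ 1.84 -0.15 -1.09  0.27 -0.98]
```

```bash
python3 - <<'E'
from h import *
row((.335,.03,.165),256.5); tilt((-.58,-.05,-.7))
E
```

```text
t 19.3 pos [0.2552 0.076  0.1406] ang -100.33 q6 -0.69 F [-0.3 -1.3  0.2] row [0.3521 0.1272 0.0705] turn 0.0352
q [ 2.011 -0.698 -1.073  0.351 -1.507 -0.691] th 26.4 al -14.3 yz 0.035
tool dir [-0.816  0.129  0.383]
```

Call:
move_arm(increments=[[0.15,0.05,0.03,0,30],[0.3,0.1,0.05,0,30],[0.35,0.13,0.07,0,30],[0.35,0.13,0.07,0,30]])

```text
time_s: 19.7
position: [0.3094, 0.0448, 0.158]
orientation: [0.032, 0.971, -0.087, 0.22]
force: [-0.1, 0.9, -0.5]
gripper_width: 0.0301
finger_force: 0.0
```

Call:
move_arm(increments=[[-0.8,0.13,0.38,0,30],[-0.8,0.13,0.38,0,30],[-0.8,0.13,0.38,0,30],[-0.8,0.13,0.38,0,30],[-0.8,0.13,0.38,0,30]])

```text
time_s: 20.2
position: [0.2454, 0.0535, 0.1174]
orientation: [0.035, 0.975, -0.109, 0.192]
force: [-0.2, -0.6, -0.1]
gripper_width: 0.0297
finger_force: 0.0
```

```bash
python3 - <<'E'
from h import *
row((.335,.03,.165),256.5); tilt((-.58,-.05,-.7))
E
```

```text
t 20.2 pos [0.2454 0.0535 0.1174] ang -103.05 q6 -0.86 F [-0.2 -0.6 -0.1] row [ 0.4147  0.0159 -0.0341] turn 0.005
q [ 2.191 -0.856 -1.079  0.237 -1.662 -0.858] th 22.5 al -16.8 yz 0.027
tool dir [-0.781  0.161  0.44 ]
```

Call:
move_arm(increments=[[-0.8,0.13,0.38,0,30],[-0.8,0.13,0.38,0,30],[-0.8,0.13,0.38,0,30]])

```text
time_s: 20.5
position: [0.2079, 0.0835, 0.0777]
orientation: [0.047, 0.976, -0.113, 0.18]
force: [0.8, -0.1, -0.2]
gripper_width: 0.0299
finger_force: 0.0
```

```bash
python3 - <<'E'
from fk import *
from h import *
tilt(); s=env.read_state(); z=R.from_quat(np.roll(s["orientation"],-1)).as_matrix()[:,2]
b=np.array([.4745,.0865]); q0=(.7,0,-.8,.8,-.7)
def t(n,p,zz=.026):
    q,e,a=ik(np.r_[p,zz],z,q0); print(n,p.round(3),zz,q.round(2),f"{e*1000:.1f}mm {a:.1f}d")
f=np.array([np.cos(.23),-np.sin(.23)])
for d in(.075,.065,.055,.037): t(d,b-d*f)
t("up",b-.065*f,.12)
for x in(-.14,-.06,-.03,.001): t(x,st2w(x,0)-.037*f)
row((.41,.102,.12),255.5)
E
```

```text
q [ 2.733 -0.971 -1.085  0.015 -1.831 -1.391] th 21.5 al -21.2 yz 0.051
0.075 [0.401 0.104] 0.026 [ 0.78  0.07 -1.07  0.89 -0.43] 4.3mm 1.0d
0.065 [0.411 0.101] 0.026 [ 0.74  0.09 -1.07  0.94 -0.41] 2.8mm 0.6d
0.055 [0.421 0.099] 0.026 [ 0.7   0.1  -1.07  1.   -0.39] 1.2mm 0.3d
0.037 [0.438 0.095] 0.026 [ 0.64  0.12 -1.05  1.05 -0.37] 0.0mm 0.0d
up [0.411 0.101] 0.12 [ 0.88 -0.08 -0.86  0.54 -0.74] 0.0mm 0.0d
-0.14 [0.489 0.022] 0.026 [ 0.35  0.17 -1.01  1.15 -0.27] 0.0mm 0.0d
-0.06 [0.569 0.026] 0.026 [ 0.37  0.3  -0.79  0.91 -0.32] 0.0mm 0.0d
-0.03 [0.599 0.028] 0.026 [ 0.37  0.35 -0.7   0.82 -0.34] 0.0mm 0.0d
0.001 [0.629 0.029] 0.026 [ 0.37  0.4  -0.6   0.73 -0.38] 0.0mm 0.0d
t 20.5 pos [0.2079 0.0835 0.0777] ang -103.72 q6 -1.39 F [ 0.8 -0.1 -0.2] row [ 0.7816 -0.2547  0.1085] turn 0.0086
```

Lean is now 21.5° at azimuth -21°, and every pose on the push path is reachable. Moving behind the bottle.

```bash
python3 - <<'E'
from h import *
row((.30,.09,.20),255.5);row((.40,.104,.20),255.5);row((.405,.103,.1),255.5)
E
```

```text
t 20.5 pos [0.2079 0.0835 0.0777] ang -103.72 q6 -1.39 F [ 0.8 -0.1 -0.2] row [ 0.5072 -0.0875 -0.3331] turn 0.0086
t 20.5 pos [0.2079 0.0835 0.0777] ang -103.72 q6 -1.39 F [ 0.8 -0.1 -0.2] row [ 0.8596 -0.2366 -0.204 ] turn 0.0086
t 20.5 pos [0.2079 0.0835 0.0777] ang -103.72 q6 -1.39 F [ 0.8 -0.1 -0.2] row [ 0.7336 -0.258   0.1756] turn 0.0086
```

Call:
move_arm(increments=[[0.13,-0.02,-0.09,0,30],[0.26,-0.05,-0.18,0,30],[0.38,-0.07,-0.26,0,30],[0.51,-0.09,-0.33,0,30],[0.51,-0.09,-0.33,0,30]])

```text
time_s: 21.0
position: [0.2867, 0.0824, 0.2116]
orientation: [0.041, 0.975, -0.113, 0.185]
force: [-0.8, -0.5, -0.8]
gripper_width: 0.0298
finger_force: 0.0
```

Call:
move_arm(increments=[[0.1,-0.04,0.04,0,30],[0.2,-0.08,0.08,0,30],[0.35,-0.15,0.13,0,30],[0.35,-0.15,0.13,0,30],[0.35,-0.15,0.13,0,30]])

```text
time_s: 21.5
position: [0.3202, 0.0827, 0.252]
orientation: [0.033, 0.973, -0.11, 0.199]
force: [-0.9, -0.2, -0.9]
gripper_width: 0.0302
finger_force: 0.0
```

```bash
python3 - <<'E'
from h import *
tilt();row((.405,.103,.1),255.5)
E
```

```text
q [ 2.95  -1.208 -0.552 -0.07  -2.631 -1.659] th 23.3 al -15.9 yz 0.021
t 21.5 pos [0.3202 0.0827 0.252 ] ang -103.2 q6 -1.66 F [-0.9 -0.2 -0.9] row [ 0.0474 -0.1691  0.6785] turn 0.0145
```

The arm flipped to its backward branch (q1 = 2.95). I'll use the model to plan a way back through the wrist's offset circle, on the clear side.

```bash
cat > plan.py <<'E'
from sim import *
def track(q,wps,W=1.):
    for w in wps:
        n=0
        while n<30:
            P,Z=fkz(np.r_[q,0]); d=np.array(w)-P; L=np.linalg.norm(d)
            if L<.003: break
            q2=step(q,d*min(1,.05/L),W); dq=(q2-q)/.18; k=max(1,np.abs(dq).max()) # ~1.8 rad/s
            q=q+(q2-q)/k; n+=1
        print(w,n,desc(q),q.round(2))
    return q
E
python3 - <<'E'
from plan import *
from h import env
q=env.read_state()["q"][:5]
for zz in(.25,.32):
    print("--");track(q,[(.29,.05,zz),(.325,-.04,zz),(.25,-.19,zz),(.28,-.07,zz),(.316,.08,zz),(.40,.104,.2),(.41,.102,.1),(.415,.101,.026)])
E
```

```text
--
(0.29, 0.05, 0.25) 2 (array([0.29, 0.05, 0.25]), np.float64(22.9), np.float64(-17.4)) [ 2.67 -1.09 -0.66  0.1  -2.39]
(0.325, -0.04, 0.25) 3 (array([ 0.325, -0.04 ,  0.25 ]), np.float64(22.7), np.float64(-17.5)) [ 2.29 -1.15 -0.71  0.28 -2.33]
(0.25, -0.19, 0.25) 5 (array([ 0.25, -0.19,  0.25]), np.float64(21.9), np.float64(-17.6)) [ 1.48 -1.17 -0.76  0.42 -2.03]
(0.28, -0.07, 0.25) 3 (array([ 0.28, -0.07,  0.25]), np.float64(21.9), np.float64(-17.6)) [ 1.82 -1.02 -0.77  0.36 -2.  ]
(0.316, 0.08, 0.25) 23 (array([0.314, 0.079, 0.251]), np.float64(20.3), np.float64(-16.4)) [ 2.91 -1.21 -0.54 -0.04 -2.59]
(0.4, 0.104, 0.2) 30 (array([0.361, 0.092, 0.212]), np.float64(34.6), np.float64(1.9)) [ 2.73 -1.21 -0.93  0.36 -2.37]
(0.41, 0.102, 0.1) 30 (array([0.352, 0.092, 0.142]), np.float64(38.6), np.float64(-5.5)) [ 2.81 -1.21 -1.09  0.21 -2.34]
(0.415, 0.101, 0.026) 30 (array([0.333, 0.081, 0.109]), np.float64(40.3), np.float64(-14.0)) [ 2.95 -1.21 -1.09 -0.05 -2.39]
--
(0.29, 0.05, 0.32) 2 (array([0.29, 0.05, 0.32]), np.float64(23.3), np.float64(-15.9)) [ 2.64 -1.   -0.51  0.14 -2.46]

[... 156 characters left out ...]
 0.25, -0.19,  0.32]), np.float64(22.3), np.float64(-16.2)) [ 1.47 -1.09 -0.59  0.45 -2.09]
(0.28, -0.07, 0.32) 3 (array([ 0.28, -0.07,  0.32]), np.float64(22.3), np.float64(-16.2)) [ 1.79 -0.95 -0.61  0.39 -2.07]
(0.316, 0.08, 0.32) 7 (array([0.316, 0.078, 0.32 ]), np.float64(19.8), np.float64(-19.5)) [ 2.95 -1.13 -0.33 -0.12 -2.71]
(0.4, 0.104, 0.2) 30 (array([0.358, 0.09 , 0.213]), np.float64(33.5), np.float64(1.5)) [ 2.73 -1.21 -0.91  0.35 -2.38]
(0.41, 0.102, 0.1) 30 (array([0.351, 0.092, 0.142]), np.float64(38.3), np.float64(-5.2)) [ 2.8  -1.21 -1.09  0.22 -2.33]
(0.415, 0.101, 0.026) 30 (array([0.332, 0.082, 0.109]), np.float64(40.1), np.float64(-13.9)) [ 2.95 -1.21 -1.09 -0.05 -2.39]
```

```bash
python3 - <<'E'
from plan import *
from h import env
q=env.read_state()["q"][:5]; zz=.3
q=track(q,[(.29,.05,zz),(.325,-.04,zz),(.25,-.19,zz)])
for x in(.25,.26,.265,.27,.277): print("--",x);track(q,[(x,.11,zz),(.40,.104,.2),(.41,.102,.1),(.415,.101,.026)])
E
```

```text
(0.29, 0.05, 0.3) 2 (array([0.29, 0.05, 0.3 ]), np.float64(23.2), np.float64(-16.4)) [ 2.65 -1.03 -0.55  0.13 -2.44]
(0.325, -0.04, 0.3) 3 (array([ 0.325, -0.04 ,  0.3  ]), np.float64(23.0), np.float64(-16.4)) [ 2.28 -1.09 -0.61  0.31 -2.37]
(0.25, -0.19, 0.3) 5 (array([ 0.25, -0.19,  0.3 ]), np.float64(22.2), np.float64(-16.6)) [ 1.47 -1.11 -0.64  0.44 -2.08]
-- 0.25
(0.25, 0.11, 0.3) 7 (array([0.25, 0.11, 0.3 ]), np.float64(21.6), np.float64(-16.7)) [ 1.69 -0.55 -0.61  0.34 -1.67]
(0.4, 0.104, 0.2) 5 (array([0.4  , 0.104, 0.2  ]), np.float64(21.5), np.float64(-16.7)) [ 0.93 -0.2  -0.7   0.43 -0.98]
(0.41, 0.102, 0.1) 2 (array([0.41 , 0.102, 0.101]), np.float64(21.5), np.float64(-16.7)) [ 0.86 -0.07 -0.92  0.59 -0.64]
(0.415, 0.101, 0.026) 10 (array([0.417, 0.102, 0.028]), np.float64(21.4), np.float64(-19.0)) [ 0.69  0.08 -1.09  1.03 -0.37]
-- 0.26
(0.26, 0.11, 0.3) 7 (array([0.26, 0.11, 0.3 ]), np.float64(21.7), np.float64(-16.7)) [ 1.62 -0.53 -0.61  0.36 -1.62]
(0.4, 0.104, 0.2) 4 (array([0.4  , 0.104, 0.2  ]), np.float64(21.7), np.float64(-16.6)) [ 0.94 -0.2  -0.71  0.43 -0.98]
(
[... 1027 characters left out ...]
, 0.101]), np.float64(22.0), np.float64(-16.6)) [ 0.86 -0.07 -0.93  0.62 -0.64]
(0.415, 0.101, 0.026) 12 (array([0.416, 0.102, 0.028]), np.float64(21.6), np.float64(-19.8)) [ 0.7   0.08 -1.09  1.03 -0.38]
-- 0.277
(0.277, 0.11, 0.3) 6 (array([0.277, 0.109, 0.3  ]), np.float64(22.1), np.float64(-16.6)) [ 1.51 -0.5  -0.6   0.37 -1.56]
(0.4, 0.104, 0.2) 4 (array([0.4  , 0.104, 0.2  ]), np.float64(22.1), np.float64(-16.6)) [ 0.94 -0.2  -0.72  0.44 -0.97]
(0.41, 0.102, 0.1) 2 (array([0.41 , 0.102, 0.101]), np.float64(22.1), np.float64(-16.6)) [ 0.86 -0.07 -0.94  0.62 -0.64]
(0.415, 0.101, 0.026) 12 (array([0.416, 0.102, 0.028]), np.float64(21.6), np.float64(-19.8)) [ 0.7   0.08 -1.09  1.03 -0.38]
```

```bash
python3 - <<'E'
from h import *
for w in((.29,.05,.3),(.325,-.04,.3),(.25,-.19,.3)): row(w,256)
E
```

```text
t 21.5 pos [0.3202 0.0827 0.252 ] ang -103.2 q6 -1.66 F [-0.9 -0.2 -0.9] row [-0.0061  0.1588 -0.2082] turn 0.0089
t 21.5 pos [0.3202 0.0827 0.252 ] ang -103.2 q6 -1.66 F [-0.9 -0.2 -0.9] row [ 0.192   0.4772 -0.1158] turn 0.0089
t 21.5 pos [0.3202 0.0827 0.252 ] ang -103.2 q6 -1.66 F [-0.9 -0.2 -0.9] row [ 0.0443  1.1297 -0.1647] turn 0.0089
```

Call:
move_arm(increments=[[0,0.08,-0.1,0,30],[0,0.16,-0.21,0,30],[0.1,0.32,-0.16,0,30],[0.19,0.48,-0.12,0,30],[0.19,0.48,-0.12,0,30]])

```text
time_s: 22.0
position: [0.324, -0.0445, 0.2996]
orientation: [0.033, 0.973, -0.114, 0.199]
force: [-0.0, 0.1, -0.6]
gripper_width: 0.0301
finger_force: 0.0
```

Call:
move_arm(increments=[[-0.04,0.17,-0.01,0,30],[-0.07,0.33,-0.03,0,30],[-0.11,0.5,-0.04,0,30],[-0.15,0.65,-0.05,0,30],[-0.15,0.65,-0.05,0,30]])

```text
time_s: 22.5
position: [0.2465, -0.1909, 0.2991]
orientation: [0.032, 0.973, -0.111, 0.199]
force: [1.2, -0.1, -0.4]
gripper_width: 0.0302
finger_force: 0.0
```

```bash
python3 - <<'E'
from plan import *
from h import *
tilt()
for w in((.26,.11,.3),(.4,.104,.2)): row(w,256)
q=env.read_state()["q"][:5]; track(q,[(.26,.11,.3),(.40,.104,.2)])
E
```

```text
q [ 1.405 -1.105 -0.658  0.452 -2.021  0.138] th 23.3 al -15.6 yz 0.018
t 22.5 pos [ 0.2465 -0.1909  0.2991] ang -103.19 q6 0.14 F [ 1.2 -0.1 -0.4] row [-0.1941 -1.1838 -0.1111] turn 0.009
t 22.5 pos [ 0.2465 -0.1909  0.2991] ang -103.19 q6 0.14 F [ 1.2 -0.1 -0.4] row [ 0.1545 -1.2956  0.4722] turn 0.009
(0.26, 0.11, 0.3) 7 (array([0.26, 0.11, 0.3 ]), np.float64(22.5), np.float64(-15.7)) [ 1.65 -0.54 -0.62  0.37 -1.63]
(0.4, 0.104, 0.2) 5 (array([0.4  , 0.104, 0.2  ]), np.float64(22.4), np.float64(-15.6)) [ 0.94 -0.21 -0.72  0.45 -0.96]
```

Call:
move_arm(increments=[[-0.03,-0.19,-0.02,0,30],[-0.06,-0.38,-0.03,0,30],[-0.1,-0.58,-0.05,0,30],[-0.13,-0.78,-0.07,0,30],[-0.16,-0.97,-0.09,0,30]])

```text
time_s: 23.0
position: [0.2694, -0.0146, 0.2976]
orientation: [0.034, 0.974, -0.116, 0.194]
force: [1.0, 0.1, -0.5]
gripper_width: 0.0299
finger_force: 0.0
```

Call:
move_arm(increments=[[-0.02,-0.1,-0.01,0,30],[-0.03,-0.21,-0.02,0,30],[-0.03,-0.21,-0.02,0,30]])

```text
time_s: 23.3
position: [0.2727, 0.0436, 0.2983]
orientation: [0.033, 0.974, -0.107, 0.194]
force: [0.2, -0.5, -0.8]
gripper_width: 0.0301
finger_force: 0.0
```

```bash
python3 - <<'E'
from plan import *
from h import *
tilt()
for w in((.395,.104,.2),(.412,.102,.1)): row(w,255.5)
q=env.read_state()["q"][:5]; track(q,[(.395,.104,.2),(.412,.102,.1),(.418,.101,.026)])
E
```

```text
q [ 1.554 -0.658 -0.662  0.384 -1.668 -0.185] th 22.7 al -16.0 yz 0.023
t 23.3 pos [0.2727 0.0436 0.2983] ang -102.85 q6 -0.18 F [ 0.2 -0.5 -0.8] row [ 0.2418 -0.3535  0.5187] turn 0.0184
t 23.3 pos [0.2727 0.0436 0.2983] ang -102.85 q6 -0.18 F [ 0.2 -0.5 -0.8] row [ 0.1503 -0.3701  0.9137] turn 0.0184
(0.395, 0.104, 0.2) 4 (array([0.394, 0.103, 0.201]), np.float64(22.8), np.float64(-16.0)) [ 0.97 -0.23 -0.74  0.46 -0.98]
(0.412, 0.102, 0.1) 3 (array([0.412, 0.102, 0.1  ]), np.float64(22.8), np.float64(-16.0)) [ 0.86 -0.07 -0.95  0.65 -0.62]
(0.418, 0.101, 0.026) 14 (array([0.419, 0.102, 0.028]), np.float64(21.9), np.float64(-20.3)) [ 0.69  0.09 -1.09  1.06 -0.38]
```

Back on the front branch. Move behind the bottle and go down.

Call:
move_arm(increments=[[0.07,-0.1,0.12,0,30],[0.14,-0.2,0.26,0,30],[0.2,-0.3,0.4,0,30],[0.24,-0.35,0.52,0,30],[0.24,-0.35,0.52,0,30]])

```text
time_s: 23.8
position: [0.3959, 0.0968, 0.1954]
orientation: [0.038, 0.974, -0.114, 0.191]
force: [-0.5, -0.5, 0.1]
gripper_width: 0.03
finger_force: 0.0
```

Call:
move_arm(increments=[[-0.04,-0.01,0.15,0,30],[-0.09,-0.02,0.3,0,30],[-0.09,-0.02,0.4,0,30],[-0.09,-0.02,0.4,0,30]])

```text
time_s: 24.2
position: [0.4123, 0.0952, 0.0979]
orientation: [0.035, 0.974, -0.113, 0.193]
force: [-0.2, -0.6, -0.1]
gripper_width: 0.03
finger_force: 0.0
```

```bash
python3 - <<'E'
from plan import *
from h import *
tilt()
for w in((.416,.1015,.06),(.42,.1005,.03)): row(w,256)
q=env.read_state()["q"][:5]; track(q,[(.416,.1015,.06),(.42,.1005,.028)])
for c in("top","scene"): env.grab_frame(c); print([(x["location"],x["p"]) for x in env.mark_of(c,"tall_bottle")][:2])
E
```

```text
q [ 0.84  -0.069 -0.956  0.653 -0.613 -0.026] th 22.7 al -16.9 yz 0.025
t 24.2 pos [0.4123 0.0952 0.0979] ang -103.47 q6 -0.03 F [-0.2 -0.6 -0.1] row [-0.0501 -0.0317  0.1427] turn 0.0059
t 24.2 pos [0.4123 0.0952 0.0979] ang -103.47 q6 -0.03 F [-0.2 -0.6 -0.1] row [-0.0811 -0.0346  0.2598] turn 0.0059
(0.416, 0.1015, 0.06) 2 (array([0.416, 0.102, 0.06 ]), np.float64(22.8), np.float64(-17.0)) [ 0.77  0.01 -1.05  0.86 -0.47]
(0.42, 0.1005, 0.028) 9 (array([0.421, 0.101, 0.03 ]), np.float64(22.0), np.float64(-18.8)) [ 0.67  0.08 -1.09  1.07 -0.37]
[([0.4765, 0.0884, -0.0023], 0.81)]
[([0.4785, 0.085, 0.0002], 0.73)]
```

Call:
move_arm(increments=[[-0.03,-0.015,0.07,0,30],[-0.05,-0.03,0.14,0,30],[-0.065,-0.035,0.2,0,30],[-0.08,-0.035,0.25,0,30],[-0.08,-0.035,0.26,0,30]])

```text
time_s: 24.9
position: [0.4256, 0.1049, 0.0365]
orientation: [0.034, 0.974, -0.113, 0.193]
force: [0.7, -0.1, -0.2]
gripper_width: 0.0299
finger_force: 0.0
```

```bash
python3 - <<'E'
from h import *
tilt(); row((.42,.1005,.026),256)
a=env.grab_frame("scene");cv2.imwrite("pics/s3.png",a[110:260,270:470].repeat(4,0).repeat(4,1))
E
```

```text
q [ 0.667  0.071 -1.087  1.083 -0.364 -0.343] th 22.6 al -16.6 yz 0.023
t 24.9 pos [0.4256 0.1049 0.0365] ang -103.45 q6 -0.34 F [ 0.7 -0.1 -0.2] row [-0.0326  0.0214  0.0324] turn 0.0061
```

View pics/s3.png

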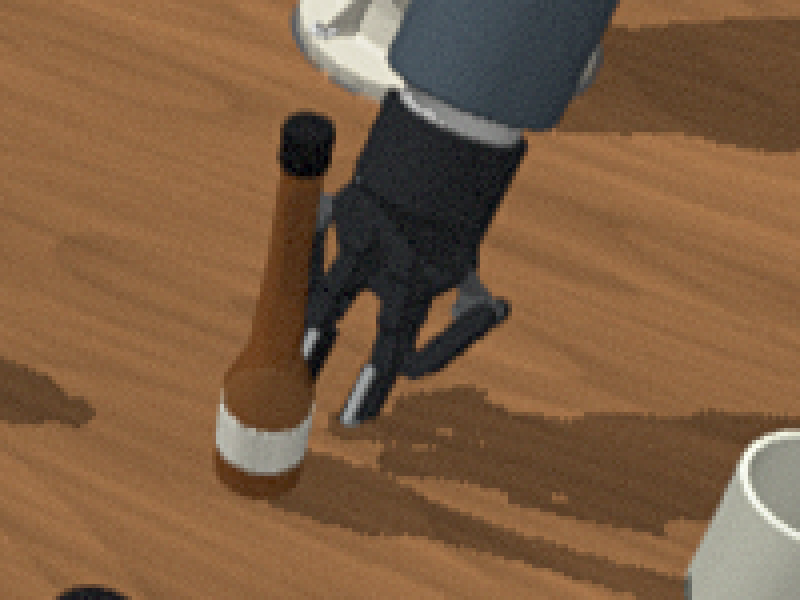

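The fingers are low behind the bottle: near fingertip at (345,420), foot at (260,480), body well behind the neck. Close in, lower slightly, then push.

```bash
cat >> h.py <<'E'
def vec(v):
    s=env.read_state(); r=R.from_quat(np.roll(s["orientation"],-1)); print("vec",np.round(v,4),"->",(r.inv().apply(v)/.25).round(4))
E
python3 - <<'E'
from h import *
row((.435,.0965,.028),256)
b=np.array([.475,.0865]); p=st2w(-.06,0); vec(np.r_[p-b,0]); vec(np.r_[st2w(.001,0)-p,0])
E
```

```text
t 24.95 pos [0.4258 0.1049 0.0367] ang -103.47 q6 -0.34 F [-0.7  0.5 -0.3] row [0.0266 0.0235 0.0494] turn 0.0059
vec [ 0.1296 -0.0688  0.    ] -> [0.5233 0.1468 0.2214]
vec [0.0609 0.0034 0.    ] -> [ 0.2165 -0.0698  0.0884]
```

Call:
move_arm(increments=[[0.01,0.012,0.02,0,30],[0.02,0.024,0.04,0,30],[0.027,0.024,0.05,0,30],[0.045,0.03,0.057,0,30],[0.062,0.036,0.064,0,30]])

```text
time_s: 25.45
position: [0.4439, 0.0922, 0.0288]
orientation: [0.033, 0.974, -0.112, 0.193]
force: [-2.8, 3.5, 3.0]
gripper_width: 0.0302
finger_force: 2.1
```

```bash
python3 - <<'E'
from h import *
tilt()
b=np.array([.475,.0865]); f=np.array([.972,-.233])
row(np.r_[b-.037*f,.028],256)
env.grab_frame("top"); env.grab_frame("scene")
for c in("top","scene"): print([(x["location"],x["p"]) for x in env.mark_of(c,"tall_bottle")][:2])
E
```

```text
q [ 0.538  0.106 -1.087  1.234 -0.303 -0.376] th 22.6 al -16.4 yz 0.022
t 25.45 pos [0.4439 0.0922 0.0288] ang -103.38 q6 -0.38 F [-2.8  3.5  3. ] row [-0.0211 -0.0069 -0.0054] turn 0.0069
[([0.4748, 0.088, -0.0026], 0.96), ([0.6672, -0.0487, 0.0023], 0.44)]
[([0.478, 0.0828, 0.0035], 0.95)]
```

Contact is made (about 4 N). Push leg 1.

Call:
move_arm(increments=[[0.03,0.008,0.013,0,30],[0.065,0.018,0.027,0,30],[0.1,0.028,0.042,0,30],[0.135,0.037,0.057,0,30],[0.17,0.047,0.071,0,30]])

```text
time_s: 26.15
position: [0.4858, 0.0686, 0.0276]
orientation: [0.034, 0.974, -0.113, 0.192]
force: [-3.7, 2.2, 2.9]
gripper_width: 0.0298
finger_force: 2.7
```

```bash
python3 - <<'E'
from h import *
tilt(); vec((.1,0,0)); vec((0,.1,0)); vec((0,0,.1))
env.grab_frame("top"); a=env.grab_frame("scene")
for c in("top","scene"): print([(x["location"],x["p"]) for x in env.mark_of(c,"tall_bottle")][:2])
s=env.read_state(); print(s["position"],s["force"])
cv2.imwrite("pics/s4.png",a[110:320,170:440].repeat(2,0).repeat(2,1))
E
```

```text
q [ 0.416  0.163 -1.02   1.256 -0.265 -0.283] th 22.5 al -16.8 yz 0.024
vec [0.1 0.  0. ] -> [ 0.3604 -0.0932  0.1464]
vec [0.  0.1 0. ] -> [-0.0826 -0.3889 -0.0441]
vec [0.  0.  0.1] -> [ 0.1526  0.0095 -0.3696]
[([0.515, 0.0647, -0.0029], 0.87)]
[([0.5194, 0.0618, -0.0021], 0.82), ([0.4202, 0.3416, -0.0028], 0.49)]
[0.48516161 0.06831689 0.0273809 ] [ 0.19835613 -0.67985557 -0.60732625]
```

View pics/s4.png

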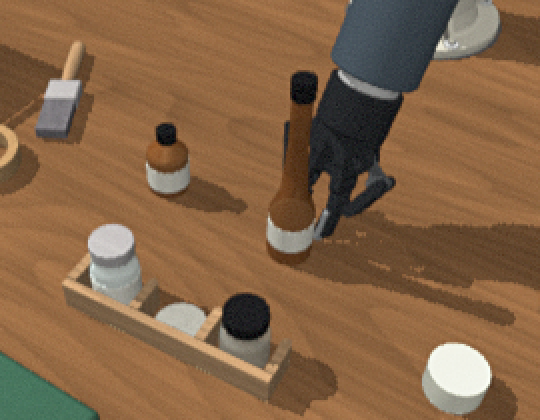

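The bottle slides upright in the cradle (foot at (290,255) in the crop). Continue leg 1.

Call:
move_arm(increments=[[0.035,0.009,0.014,0,30],[0.07,0.018,0.029,0,30],[0.105,0.027,0.044,0,30],[0.14,0.036,0.058,0,30],[0.171,0.045,0.072,0,30]])

```text
time_s: 26.85
position: [0.5282, 0.0469, 0.0274]
orientation: [0.034, 0.974, -0.113, 0.192]
force: [-2.3, -0.1, -2.1]
gripper_width: 0.03
finger_force: 1.2
```

Call:
move_arm(increments=[[0.035,0.009,0.014,0,30],[0.07,0.018,0.029,0,30],[0.105,0.027,0.044,0,30],[0.12,0.032,0.05,0,30],[0.12,0.032,0.05,0,30]])

```text
time_s: 27.35
position: [0.558, 0.0317, 0.0277]
orientation: [0.034, 0.974, -0.113, 0.192]
force: [0.2, 0.3, 0.5]
gripper_width: 0.0298
finger_force: 0.1
```

```bash
python3 - <<'E'
from h import *
tilt(); vec((.1,0,0)); vec((0,.1,0)); vec((0,0,.1))
s=env.read_state(); print(s["position"],s["force"])
for i in range(2):
  for c in("top","scene"):
    a=env.grab_frame(c); l=[x["location"] for x in env.mark_of(c,"tall_bottle")][:1]; print(c,l,[w2st(x).round(4) for x in l],[w2st(x["location"]).round(4) for x in env.mark_of(c,"coaster")[:1]])
overlay("scene",a,[stand_pts(*ST),circ(.595,.022,.024,0)],(190,170,370,320),4.4,"s5.png")
E
```

```text
q [ 0.318  0.265 -0.867  1.111 -0.247 -0.04 ] th 22.5 al -16.8 yz 0.024
vec [0.1 0.  0. ] -> [ 0.3603 -0.0934  0.1465]
vec [0.  0.1 0. ] -> [-0.0828 -0.3888 -0.0442]
vec [0.  0.  0.1] -> [ 0.1527  0.0095 -0.3696]
[0.55798289 0.0317047  0.02773305] [0.21965437 0.32821389 0.46105232]
top [] [] [array([0.0022, 0.0056])]
scene [[0.5915, 0.0213, 0.0017]] [array([-0.0729,  0.0043])] [array([ 0.0018, -0.0015])]
top [[0.588, 0.0217, -0.0045]] [array([-0.0763,  0.0049])] [array([-0.0005,  0.0025])]
scene [] [] [array([ 0.0022, -0.0032])]
```

View pics/s5.png

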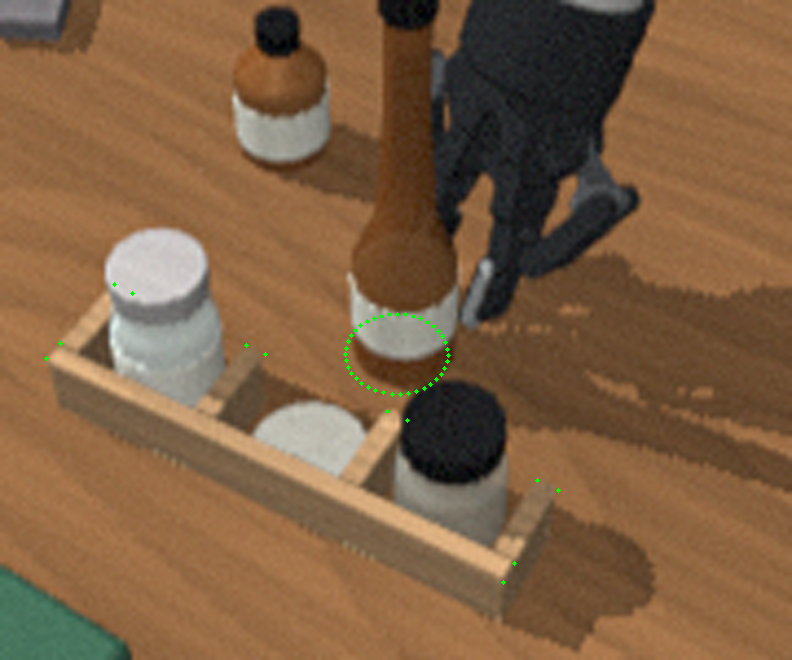

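The bottle stands just before the middle bay (foot about (400,350) in the crop), at stand (-73, +4.5) mm, and the stand overlay fits within about 2 mm. Trim sideways while advancing, then check.

Call:
move_arm(increments=[[0.028,-0.005,0.011,0,30],[0.056,-0.01,0.023,0,30],[0.084,-0.015,0.034,0,30],[0.112,-0.02,0.046,0,30],[0.14,-0.026,0.057,0,30]])

```text
time_s: 28.45
position: [0.5949, 0.029, 0.0272]
orientation: [0.035, 0.974, -0.113, 0.191]
force: [-3.2, -0.4, 2.3]
gripper_width: 0.03
finger_force: 2.2
```

```bash
python3 - <<'E'
from h import *
s=env.read_state(); print(s["position"],s["force"],w2st(s["position"]))
for c in("top","scene"):
    a=env.grab_frame(c); l=[x["location"] for x in env.mark_of(c,"tall_bottle")][:1]; print(c,l,[w2st(x).round(4) for x in l],[w2st(x["location"]).round(4) for x in env.mark_of(c,"coaster")[:1]])
    if c=="top": overlay("top",a,[stand_pts(*ST),circ(*st2w(-.035,0),.024,0)],(220,120,340,220),5,"t5.png")
E
```

```text
[0.59487339 0.02902875 0.02718528] [-3.23294451 -0.39607033  2.29235433] [-0.06907997  0.01184414]
top [[0.6266, 0.0201, -0.0022]] [array([-0.0379,  0.0012])] [array([0.0009, 0.005 ])]
scene [[0.6299, 0.0193, 0.0007]] [array([-0.0346,  0.0002])] [array([ 0.0015, -0.0024])]
```

View pics/t5.png

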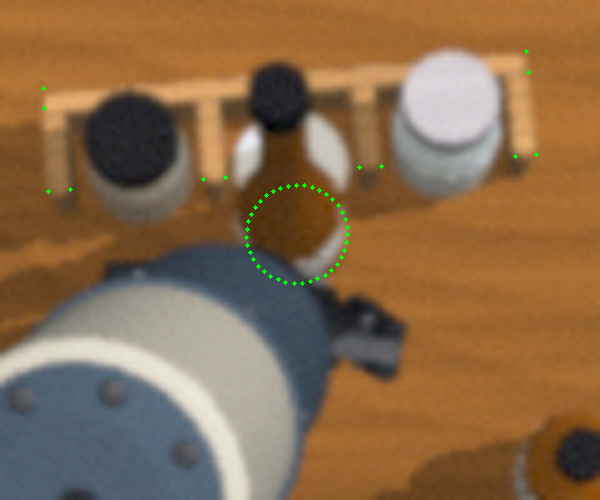

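Centred (foot circle at (297,235), between the walls at 205 and 370). Push straight in.

Call:
move_arm(increments=[[0.023,-0.007,0.009,0,30],[0.046,-0.015,0.018,0,30],[0.069,-0.022,0.027,0,30],[0.092,-0.03,0.037,0,30],[0.114,-0.037,0.046,0,30]])

```text
time_s: 29.25
position: [0.6281, 0.0315, 0.0275]
orientation: [0.034, 0.974, -0.113, 0.192]
force: [-2.1, 0.1, -0.4]
gripper_width: 0.0297
finger_force: 1.5
```

```bash
python3 - <<'E'
from h import *
s=env.read_state(); print(s["position"],s["force"],w2st(s["position"])); tilt()
for c in("top","scene"):
    a=env.grab_frame(c); l=[x["location"] for x in env.mark_of(c,"tall_bottle")][:1]; print(c,l,[w2st(x).round(4) for x in l])
E
```

```text
[0.62812146 0.03149761 0.02745402] [-2.09170648  0.10659013 -0.44053737] [-0.03574645  0.01248155]
q [ 0.347  0.379 -0.651  0.819 -0.317  0.237] th 22.5 al -16.8 yz 0.024
top [[0.6582, 0.0251, -0.0034]] [array([-0.0061,  0.0044])]
scene [[0.6635, 0.0244, -0.0006]] [array([-0.0008,  0.0034])]
```

Call:
move_arm(increments=[[0.004,-0.001,0.0015,0,30],[0.008,-0.0025,0.003,0,30],[0.011,-0.0035,0.0045,0,30]])

```text
time_s: 29.75
position: [0.6304, 0.0314, 0.0277]
orientation: [0.035, 0.974, -0.113, 0.192]
force: [-3.6, 0.6, 2.5]
gripper_width: 0.0302
finger_force: 2.0
```

Call:
move_arm(increments=[[0.0035,-0.001,0.0015,0,30],[0.007,-0.002,0.003,0,30]])

```text
time_s: 29.95
position: [0.6321, 0.0313, 0.0275]
orientation: [0.035, 0.974, -0.113, 0.191]
force: [-9.5, 2.7, 5.3]
gripper_width: 0.03
finger_force: 4.4
```

Call:
move_arm(increments=[[0.0035,-0.001,0.0015,0,30],[0.0035,-0.001,0.0015,0,30]])

```text
time_s: 30.15
position: [0.6324, 0.0312, 0.0272]
orientation: [0.035, 0.974, -0.113, 0.191]
force: [-10.1, 0.2, 5.3]
gripper_width: 0.0303
finger_force: 5.3
```

```bash
python3 - <<'E'
from h import *
s=env.read_state(); print(s["position"],s["force"],w2st(s["position"]))
for c in("top","scene"):
    a=env.grab_frame(c); l=[x["location"] for x in env.mark_of(c,"tall_bottle")][:1]; print(c,l,[w2st(x).round(4) for x in l])
vec((-.1,.022,0))
E
```

```text
[0.63239624 0.0311719  0.02721605] [-10.14259646   0.19737408   5.28538239] [-0.03149605  0.01192133]
top [[0.6647, 0.0261, -0.0033]] [array([0.0005, 0.0051])]
scene [[0.6648, 0.0225, -0.0004]] [array([0.0004, 0.0015])]
vec [-0.1    0.022  0.   ] -> [-0.3788  0.0076 -0.1556]
```

The bottle is against the rail: force has risen to 10 N with almost no further travel, and it measures at stand x ≈ 0.5 mm. Retreat straight back.

Call:
move_arm(increments=[[-0.03,0.001,-0.012,0,30],[-0.08,0.002,-0.032,0,30],[-0.16,0.003,-0.065,0,30],[-0.26,0.005,-0.107,0,30],[-0.38,0.008,-0.156,0,30]])

```text
time_s: 30.85
position: [0.5334, 0.0545, 0.0279]
orientation: [0.034, 0.974, -0.113, 0.192]
force: [0.6, -0.1, -0.3]
gripper_width: 0.0301
finger_force: 0.0
```

Call:
move_arm(increments=[[-0.07,0,-0.17,0,30],[-0.07,0,-0.34,0,30],[-0.07,0,-0.51,0,30],[-0.07,0,-0.65,0,30],[-0.07,0,-0.65,0,30]])

```text
time_s: 31.35
position: [0.4601, 0.0788, 0.178]
orientation: [0.029, 0.974, -0.112, 0.197]
force: [0.6, 1.0, 0.3]
gripper_width: 0.0301
finger_force: 0.0
```

```bash
python3 - <<'E'
from h import *
s=env.read_state(); print(s["time_s"],s["position"],s["force"],s["q"].round(2))
for c in("top","scene"):
    a=env.grab_frame(c); print(c,[(n,np.round(x["location"],3),w2st(x["location"]).round(4)) for n in("tall_bottle","jar_a","short_bottle") for x in env.mark_of(c,n)[:1]])
cv2.imwrite("pics/end.png",cv2.resize(a[60:330,130:460],None,fx=2.2,fy=2.2))
E
```

```text
31.35 [0.46009244 0.07875462 0.17804631] [0.55823702 0.99740667 0.30838464] [ 0.74 -0.09 -0.7   0.48 -0.8   0.3 ]
top [('tall_bottle', array([ 0.663,  0.023, -0.002]), array([-0.0013,  0.0019])), ('jar_a', array([ 0.658,  0.092, -0.002]), array([-0.0021,  0.0714])), ('short_bottle', array([ 0.51 , -0.104, -0.   ]), array([-0.1614, -0.1164]))]
scene [('tall_bottle', array([0.665, 0.022, 0.002]), array([0.0004, 0.0006])), ('jar_a', array([0.661, 0.089, 0.   ]), array([0.0003, 0.0678])), ('short_bottle', array([ 0.509, -0.11 , -0.004]), array([-0.1621, -0.1222]))]
```

View pics/end.png

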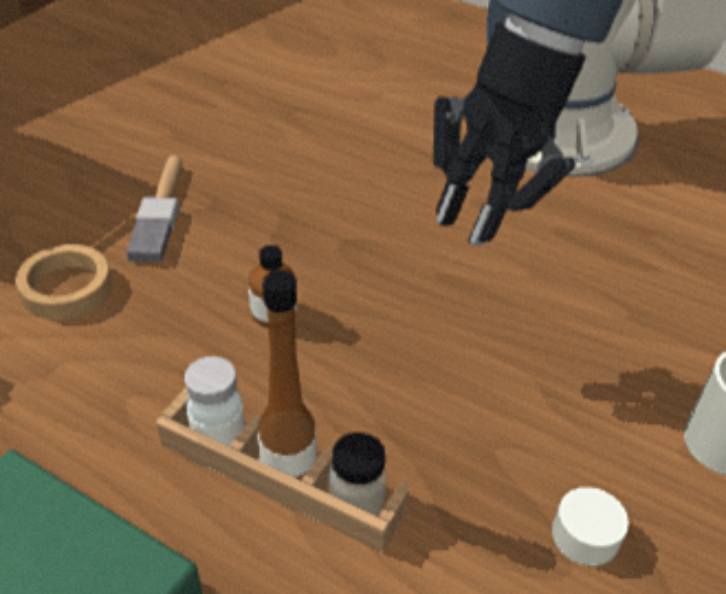

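The tall bottle stands upright in the middle bay against the rail ((287,440) in the picture). The jars and short bottle are undisturbed and the hand is clear.

```bash
python3 -c "
from cell import env
print(env.finish_job())"
```

```text
the job is handed in; nothing more can be done
None
```

The tall bottle was pushed upright into the empty middle bay and stands against its rear rail, the other items looked undisturbed in the last picture, the hand is clear, and the job was handed in at about 31 s (no verdict came back; joint 6 briefly read -3.053 against its -3.05 limit).

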